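# Hinge sag test on a balcony bench

## Robot

A 7-joint arm with a two-finger parallel gripper is mounted at the origin on the work surface. World frame = base frame: x ahead of the robot, y to its left, z up, the work surface at z = 0. Lengths are in mm, angles in rad, forces in N, time in s.
With the tool pointing down it reaches from about 400 to 850 mm from the base axis. Payload 4.4 kg.
Tool frame: the origin (TCP) lies at the very end of the fingers, on their centre line; the grasp point (between the pads) lies 19 mm behind it; z points along the fingers, y is the line along which they close (so a half turn about z gives the same grasp; the last joint's range is limited). The gripper opens to 94 mm and grips with 3 to 60 N. Pads are 16 mm wide; open, the fingers measure 119 mm over their backs; the gripper's body (75 mm by 177 mm) begins 78 mm behind the grasp point.
Start: joints at [-1.265, 0.628, 0.038, 1.517, -0.027, 0.996, -0.02], TCP at [236.117, 605.613, 205.478] pointing down, gripper open.
Joint ranges: [-3.06, 3.06], [-0.37, 2.12], [-1.25, 1.32], [0.18, 2.47], [-1.1, 4.24], [0.23, 1.98], [-2.94, 2.94]. Speed limits (rad/s): [2.57, 2.57, 3.14, 3.14, 3.14, 3.14, 3.14].

## Interface

Orientations are given as a unit quaternion [w, x, y, z].
In Python, from workcell import manip gives the robot as it stands.
- The arm moves only by the tool arm_command, never from a script. Its argument "commands" is a list of rows, each an object with "grip": the opening, from -1 (shut) to 1 (fully open); "delta_pos": the shift along the tool's x, y, z normalised to -1 to 1, where 1 is 1 m, a list of three; "yaw": the turn about the tool's z normalised to -1 to 1, where 1 is 0.5 rad. A call has exactly 5 rows; each row is the pose to reach, as a shift and turn from the pose commanded when the call began, along the tool's axes at that moment; what a row does not reach only later rows make up. A row lasts 1/10 s, in which the tool goes at most 50 mm and 8.59 degrees, less where a joint would pass 70% of its speed; a pose out of reach is approached as far as the arm can. A call with a number of a shift or a turn outside -1 to 1 is refused whole. A call with a gripper value outside its range is refused whole. The fingers move at their own pace and stop on an object; "force" is the grip in N (left out, the last holds). Time passes only in rows, so rows that repeat a pose let the fingers close, or fill a call up. It gives the time, the measured TCP pose, the force, the opening and the grip force at its end, in the units of the state.
- manip.state(): the state, without advancing time (a new reading comes with each control period).
- manip.snapshot(name): name is "scene" or "top" or "wrist"; returns a dict with "pixels" (400x640x3 uint8, red, green, blue), "fovy" (degrees; the focal length in pixels is half the picture's height over the tangent of half this angle, whatever the lens; pixels are square), "cx", "cy" (the principal point, pixels), "dist" ([k1, k2, p1, p2, k3] as OpenCV has them; the pictures are not rectified), "extrinsics" (4x4, takes a point from camera to world coordinates). Camera axes: x right, y up, looking along -z (the intrinsics and any distortion apply to the point x, -y, -z); pixel columns grow to the right and rows downward; lengths in mm; the calibration is good to about 2 mm. A picture is of the moment at which its call begins. There is no depth.
- manip.sign_off(): hands the job in; it is judged then, once.
Trained networks look in the newest picture that a camera, given by its name, has taken for a name from the list of things; names that differ only in an ending like _2 or _b are one class to them, and where a whole thing is asked for, a point or a joint stands for the part that bears it (a point fixed in the world has none). Each returns a list of dicts, best first, with "p" (0 to 1); they miss things now and then, are a little off and sometimes report something else, mostly with a low value. They report only what shows in the picture. A call takes as long as a camera call.
- manip.search_frame(name, camera): "extent" ([left, top, width, height] in pixels, round what is visible of it).
- manip.place_of(name, camera): "position" ([column, row] in pixels: a listed point, or the origin of a listed thing).
The state is a dict: "time_s": time; "q": joint angles; "qd": joint speeds; "effort": joint torques, N m; "ee_pos": TCP position; "tool_rot": TCP orientation; "wrist_force": force on the tool from outside, world axes, zero at the start; "torque": the same for the moment, N m; "gripper_width": finger opening in mm; "grasp_force": force on a finger pad.
Only numpy, scipy, OpenCV 4.12 (cv2) and the standard library are available. Lean on these libraries where they do the work, as an engineer would, in place of code of your own. Each camera call takes 0.05 s, during which the arm holds its last target. There are 200 camera calls.

## Task

Load-test the cabinet hinge on the test stand: take the yellow saddle weight out of its black rack, stand it on the cork mat, take it again across its other sides and drape it over the steel bar of the blue beam while the beam is still arrested. Then swing the red-ball arrest lever away from the robot so the loaded beam sags freely on its hinge, let it hang untouched for a second, and swing the lever back so the beam is lifted level and arrested again with the weight still on it. Do not topple the weight or disturb the tools lying about.

Things in the scene. Friction and masses are not known exactly. Their poses are not given: they have to be found in the camera images.
- saddle: Loose yellow saddle weight, an upside-down U, about 0.4 kg: 54 mm over its legs (x), 40 mm wide (y, the way the bar runs), 87 mm tall. Origin: centre of the underside, between the feet; z up. Legs 12 mm thick, 30 mm apart, open below; crown 12 mm thick, roof 75 mm above the feet, bevelled inside so it centres on the bar. Half a turn about z makes no difference.
- saddle_roof (a point): Centre of the underside of the saddle's crown, 75 mm above its feet; axes as the saddle's.
- rack: Fixed black rack where the saddle starts, feet on its 8 mm floor. Two upright cheeks (60 mm along y, 8 mm thick, inner faces at x = +-31 mm, tops 101 mm up, 6 mm above the saddle) cover the leg faces: there, grip the saddle across its 40 mm width (fingers along y) and lift it straight up. Origin: centre of underside, axes as the saddle's. May change places with the mat.
- mat: Fixed cork mat 120 x 120 mm, 4 mm thick, on the table. Origin: centre of its underside.
- stand: Fixed test stand; base plate 260 mm in x, from y = -200 to +60 mm, 12 mm thick. Origin: underside, below the beam's midline; x points away from the robot. Beam hinge on two posts (tops 172 mm up) at x = +75 mm, 150 mm up; the beam reaches from there towards the robot (-x). Includes beam and lever.
- bar (a point): Middle of the steel bar (14 mm thick, along y) at the blue beam's free end, 160 mm from the hinge, 150 mm up when level. It runs between two beam cheeks (inner faces at y = +-29 mm, tops 37 mm above the bar's axis), so set the saddle on holding it across its 54 mm leg faces (fingers along x). Free for 75 mm behind the bar (+x), open in front. x points away from the robot; turns with the beam.
- beam_arm (a joint): Sag angle of the beam in rad: 0 level (arrested, or unloaded), about 0.12 to 0.25 when released with the saddle on it.
- arrest_arm (a joint): Arrest lever angle in rad: 0 arrested (leaning 0.5 rad towards the robot, -x of the stand), 1.0 fully released (leaning 0.5 rad away). Stays where it is left; takes about 3 to 6 N at the ball.
- lever_ball (a point): Centre of the red ball, diameter 24 mm, at the end of the lever's 12 mm rod, 100 mm from the pivot; it swings in the stand's x-z plane. Grip it along the stand's y, or push it.
- lever_pivot (a point): Pivot of the lever (axis along the stand's y), fixed on the stand at x -30, y -165, z 70 mm; axes as the stand's.
- bradawl: Bystander: orange bradawl, 130 mm long.
- nail_set: Bystander: steel nail set, 105 mm long.
- ramekin: Bystander: white ramekin of screws, 76 mm across, 42 mm tall.
- hinge_a: Bystander: silver cabinet hinge, 105 mm long.
- hinge_b: Bystander: the other silver cabinet hinge.
- hinge_jig: Bystander: black hinge jig with red knob, 100 x 70 x 62 mm.
- tape: Bystander: yellow tape measure, 70 x 38 x 66 mm.

How it is judged:
By the outcome, as a careful person would: the job done as asked, in the order asked, and still so for the second after the job is handed in, with the robot touching nothing.
It also fails if it takes over 72 s, if anything falls off the work surface, if the arm or the gripper's body presses on something with over 40 N, if the wrist force passes 120 N, or if a joint passes its speed limit or range.

## Working session

There is one attempt and no reset: what is moved stays moved. The work goes in short steps, Python scripts to look and compute and a tool call to move; the robot and the scene stay as the last step left them, time stands still between calls to the robot, and variables do not carry over. Pictures are saved under pics/ and viewed, at most 10 in all, crops included, and the job is handed in when it is done.

Besides the shell and the picture viewer there is one more tool, called as name(argument=value, ...), one argument or row to a line, values as JSON. arm_command: Moves the arm, as the interface text tells. Scaled input: -1 to 1 covers 1 m each way for a shift and 0.5 rad each way for a turn. Its arguments: {"type":"object","properties":{"commands":{"type":"array"},"force":{"type":"number"}},"required":["commands"]}

```bash
mkdir -p pics; ls; cat > h.py <<'E'
from workcell import manip
import numpy as np, cv2
from scipy.spatial.transform import Rotation as R
def cam(n):
    s=manip.snapshot(n); h,w=s["pixels"].shape[:2]; f=h/2/np.tan(np.radians(s["fovy"])/2)
    s["K"]=np.array([[f,0,s["cx"]],[0,f,s["cy"]],[0,0,1.]]); s["d"]=np.array(s["dist"],float); s["E"]=np.array(s["extrinsics"]); return s
def ray(s,px):
    u=cv2.undistortPoints(np.array([[px]],float),s["K"],s["d"])[0,0]
    return s["E"][:3,3], s["E"][:3,:3]@np.array([u[0],-u[1],-1])
def atz(s,px,z):
    o,d=ray(s,px); return o+d*(z-o[2])/d[2]
def tri(a):
    A=np.zeros((3,3));b=np.zeros(3)
    for s,px in a:
        o,d=ray(s,px);d=d/np.linalg.norm(d);P=np.eye(3)-np.outer(d,d);A+=P;b+=P@o
    X=np.linalg.solve(A,b); return X,[np.linalg.norm(np.cross(X-ray(s,p)[0],ray(s,p)[1]/np.linalg.norm(ray(s,p)[1]))) for s,p in a]
def proj(s,X):
    E=np.linalg.inv(s["E"]); c=E[:3,:3]@np.array(X,float)+E[:3,3]
    return cv2.projectPoints(np.array([[c[0],-c[1],-c[2]]]),np.zeros(3),np.zeros(3),s["K"],s["d"])[0][0,0]
def save(s,n): cv2.imwrite(f"pics/{n}.png",cv2.cvtColor(s["pixels"],cv2.COLOR_RGB2BGR))
E
python3 - <<'E'
from h import *
S={n:cam(n) for n in("scene","top")}
for n in S: save(S[n],n+"0")
np.set_printoptions(precision=1,suppress=True)
for t in["saddle","saddle_roof","rack","mat","stand","bar","lever_ball","lever_pivot","ramekin","hinge_jig","tape","bradawl","nail_set","hinge_a"]:
    r={n:manip.place_of(t,n)[:2] for n in S}
    out={n:[(np.round(x["position"]),round(x["p"],2)) for x in r[n]] for n in r}
    print(t,out)
    if r["scene"] and r["top"]: print("   ",*tri([(S[n],r[n][0]["position"]) for n in S]))
    elif r["top"]: print("   z0",atz(S["top"],r["top"][0]["position"],0))
print(manip.state())
E
```

```text
pics
saddle {'scene': [(array([316., 195.]), 0.95)], 'top': [(array([299., 233.]), 0.61)]}
    [477.4 138.1  14.3] [np.float64(4.556583773923928), np.float64(4.556583773923852)]
saddle_roof {'scene': [(array([315., 180.]), 0.68), (array([329., 141.]), 0.49)], 'top': [(array([298., 232.]), 0.59)]}
    [471.9 136.7  86. ] [np.float64(4.2147019078494905), np.float64(4.214701907849509)]
rack {'scene': [(array([318., 195.]), 0.77)], 'top': [(array([302., 236.]), 0.9)]}
    [472.2 136.6  10.2] [np.float64(4.902516321358109), np.float64(4.9025163213582035)]
mat {'scene': [(array([380., 167.]), 0.65)], 'top': [(array([300., 235.]), 0.61)]}
    [521.3 195.8 137.8] [np.float64(87.76179176426537), np.float64(87.7617917642654)]
stand {'scene': [(array([274., 268.]), 0.63)], 'top': [(array([380., 202.]), 0.63), (array([301., 236.]), 0.27)]}
    [567.2 -91.    1.6] [np.float64(0.8666913625069427), np.float64(0.866691362506933)]
bar {'scene': [(array([246., 215.]), 0.61)], 'top': [(array([390., 224.]), 0.66)]}
    [481.3 -89.6 157.1] [np.float64(0.9736977611485079), np.float64(0.9736977611484898)]

[... 1296 characters left out ...]
  [646.5 274.6 -11.6] [np.float64(1.0657190310381033), np.float64(1.0657190310381641)]
hinge_a {'scene': [(array([429., 178.]), 0.95), (array([360., 265.]), 0.76)], 'top': [(array([200., 181.]), 0.95)]}
    [636.2 428.3   3.8] [np.float64(0.24400085782506462), np.float64(0.24400085782511827)]
{'time_s': 1.5, 'q': array([-1.3,  0.6,  0. ,  1.5, -0. ,  1. , -0. ]), 'qd': array([ 0., -0., -0.,  0.,  0.,  0., -0.]), 'effort': array([ -0. , -55. ,   1.1, -18.7,  -0.1,   0. ,  -0. ]), 'ee_pos': array([236.1, 605.6, 205.5]), 'tool_rot': array([-0. ,  0.2,  1. ,  0. ]), 'wrist_force': array([-0.2,  0.4,  1.4]), 'torque': array([-0., -0.,  0.]), 'grasp_force': 0.0, 'gripper_width': 93.79067859082126}
```

View pictures.

View pics/scene0.png

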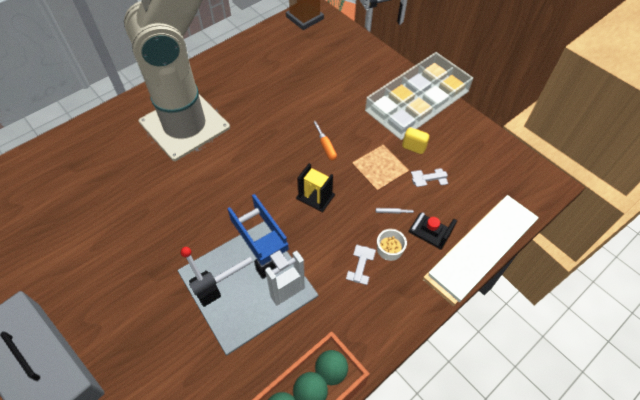

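View pics/top0.png

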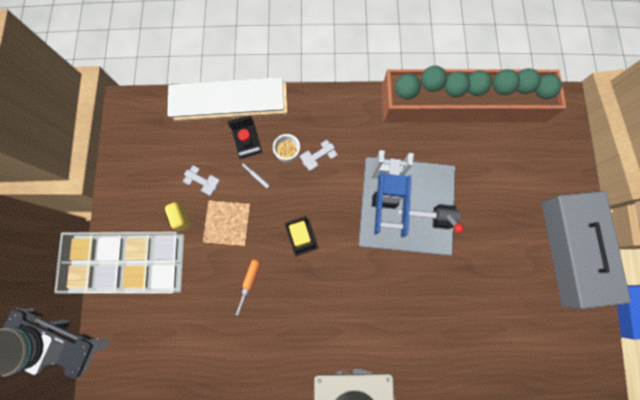

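```bash
python3 - <<'E'
import cv2
a=cv2.imread("pics/top0.png")[160:310,230:480]; b=cv2.imread("pics/scene0.png")[130:310,160:430]
a=cv2.resize(a,None,fx=3,fy=3,interpolation=3)[:,:750]; b=cv2.resize(b,None,fx=2.9,fy=2.9,interpolation=3)
cv2.imwrite("pics/top_c.png",a);cv2.imwrite("pics/scene_c.png",b);print(a.shape,b.shape)
from workcell import manip
print(manip.state()["tool_rot"].tolist())
E
```

```text
(450, 750, 3) (522, 783, 3)
[-1.9497361650651913e-05, 0.18484355624502566, 0.9827679580156944, 5.6751565379006015e-06]
```

```bash
cat >> h.py <<'E'
def rect(s,mask,z,win):
    x0,y0,x1,y1=win; m=np.zeros_like(mask,np.uint8); m[y0:y1,x0:x1]=mask[y0:y1,x0:x1]
    n,l,st,c=cv2.connectedComponentsWithStats(m); k=1+np.argmax(st[1:,4]); ys,xs=np.where(l==k)
    P=np.array([atz(s,(x,y),z)[:2] for x,y in zip(xs,ys)],np.float32)
    return cv2.minAreaRect(P), P.mean(0), len(xs)
E
python3 - <<'E'
from h import *
np.set_printoptions(precision=1,suppress=True)
S=cam("top"); hsv=cv2.cvtColor(S["pixels"],cv2.COLOR_RGB2HSV); H,s,v=cv2.split(hsv)
print("saddle top",rect(S,(H>22)&(H<36)&(s>120)&(v>140),95,(280,205,330,265)))
print("mat",hsv[223,227],rect(S,(H>5)&(H<25)&(v>140)&(s>60),4,(195,195,258,250)))
print("plate",hsv[240,370],rect(S,(s<90)&(v>85)&(v<190),12,(350,150,462,262)))
print("rack/dark",rect(S,(v<45)|((H>22)&(H<36)&(s>120)&(v>140)),101,(280,205,330,265)))
for n,p,z in (("scene",(186,251),0),):pass
print("ball",[rect(S,((H<8)|(H>172))&(s>150)&(v>120),150,(445,215,475,240))])
E
```

```text
saddle top (((469.2437744140625, 135.97250366210938), (58.210514068603516, 43.106624603271484), 17.979116439819336), array([469.1, 136. ], dtype=float32), 374)
mat [ 13  98 215] (((511.97955322265625, 348.74151611328125), (124.74626922607422, 125.14704895019531), 84.53071594238281), array([511.3, 348.6], dtype=float32), 1902)
plate [104  21 181] (((567.7215576171875, -176.9677276611328), (284.2789001464844, 290.9930725097656), 83.53034210205078), array([ 546.6, -172.9], dtype=float32), 6640)
rack/dark (((468.53302001953125, 135.64234924316406), (57.854331970214844, 42.8427734375), 17.979280471801758), array([468.4, 135.6], dtype=float32), 374)
ball [(((471.1690673828125, -256.97845458984375), (22.810697555541992, 22.19950294494629), 89.13654327392578), array([ 470.4, -257.3], dtype=float32), 78)]
```

View pics/top_c.png

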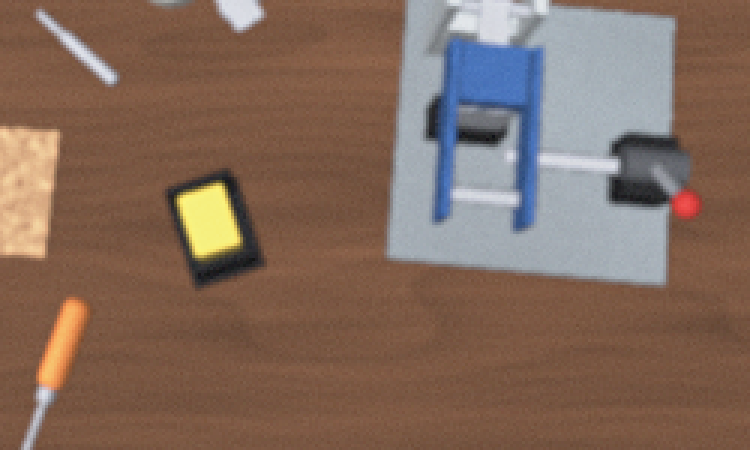

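```bash
cat > go.py <<'E'
import sys; from h import *
def go(goal,head):
    s=manip.state(); q=s["tool_rot"]; r=R.from_quat([q[1],q[2],q[3],q[0]]).as_matrix()
    d=r.T@(np.array(goal)-s["ee_pos"])/1000; h=np.degrees(np.arctan2(r[1,1],r[0,1]))
    t=(head-h+90)%180-90
    print("t",round(s["time_s"],2),"p",s["ee_pos"].round(1),"head",round(h,2),"tilt",r[:,2].round(3),"d",d.round(4),"yaw",round(-np.radians(t)/.5,3),"F",s["wrist_force"].round(1),"w",round(s["gripper_width"],1),"g",round(s["grasp_force"],1),"q7",s["q"].round(2))
if __name__=="__main__":
    a=list(map(float,sys.argv[1:])); go(a[:3],a[3])
E
python3 go.py 469 136 200 108
```

```text
t 1.55 p [236.1 605.6 205.5] head 68.7 tilt [-0.  0. -1.] d [-0.3876 -0.3529  0.0055] yaw -1.372 F [-0.5 -0.   1. ] w 94.1 g 0.0 q7 [-1.26  0.63  0.04  1.52 -0.03  1.   -0.02]
```

arm_command(
  commands=[
    {"grip": 1,"delta_pos": [-0.035,-0.032,0],"yaw": -0.2},
    {"grip": 1,"delta_pos": [-0.072,-0.065,0],"yaw": -0.4},
    {"grip": 1,"delta_pos": [-0.109,-0.098,0],"yaw": -0.6},
    {"grip": 1,"delta_pos": [-0.146,-0.131,0],"yaw": -0.8},
    {"grip": 1,"delta_pos": [-0.182,-0.164,0],"yaw": -1},
  ],
  force=30,
)

```text
time_s: 2.05
ee_pos: [347.0, 384.9, 205.7]
tool_rot: [0.0, -0.066, 0.998, 0.0]
wrist_force: [1.4, -0.0, 0.6]
gripper_width: 93.9
grasp_force: 0.0
```

```bash
python3 go.py 469 136 200 108
```

```text
t 2.05 p [347.  384.9 205.7] head 97.58 tilt [ 0.001  0.    -1.   ] d [-0.0881 -0.2628  0.0057] yaw -0.364 F [ 1.4 -0.   0.6] w 93.9 g 0.0 q7 [-0.82  0.44 -0.1   1.88  0.06  0.82  0.75]
```

arm_command(
  commands=[
    {"grip": 1,"delta_pos": [-0.015,-0.045,0],"yaw": -0.1},
    {"grip": 1,"delta_pos": [-0.03,-0.092,0],"yaw": -0.2},
    {"grip": 1,"delta_pos": [-0.046,-0.139,0],"yaw": -0.3},
    {"grip": 1,"delta_pos": [-0.062,-0.186,0],"yaw": -0.36},
    {"grip": 1,"delta_pos": [-0.078,-0.233,0],"yaw": -0.36},
  ],
)

```text
time_s: 2.55
ee_pos: [454.1, 163.7, 205.8]
tool_rot: [0.0, -0.154, 0.988, 0.0]
wrist_force: [0.9, 1.8, -0.7]
gripper_width: 94.0
grasp_force: 0.0
```

arm_command(
  commands=[
    {"grip": 1,"delta_pos": [-0.005,-0.018,0],"yaw": 0},
    {"grip": 1,"delta_pos": [-0.01,-0.032,0],"yaw": 0},
    {"grip": 1,"delta_pos": [-0.01,-0.032,0],"yaw": 0},
    {"grip": 1,"delta_pos": [-0.01,-0.032,0],"yaw": 0},
    {"grip": 1,"delta_pos": [-0.01,-0.032,0],"yaw": 0},
  ],
)

```text
time_s: 3.05
ee_pos: [471.8, 139.4, 205.5]
tool_rot: [-0.0, -0.154, 0.988, 0.0]
wrist_force: [-0.2, 0.5, 0.3]
gripper_width: 94.0
grasp_force: 0.0
```

```bash
python3 go.py 469 136 200 108; python3 - <<'E'
from h import *
S=cam("wrist");save(S,"w1");print(S["E"].round(2))
np.set_printoptions(precision=1,suppress=True)
for t,z in(("saddle",8),("saddle_roof",83),("rack",0)):
  for x in manip.place_of(t,"wrist")[:2]: print(t,x, atz(S,x["position"],z))
H,s,v=cv2.split(cv2.cvtColor(S["pixels"],cv2.COLOR_RGB2HSV))
print(rect(S,(H>20)&(H<36)&(s>100)&(v>100),95,(0,0,640,400)))
E
```

```text
t 3.05 p [471.8 139.4 205.5] head 107.77 tilt [-0.     0.001 -1.   ] d [ 0.0037 -0.0023  0.0055] yaw -0.008 F [-0.2  0.5  0.3] w 94.0 g 0.0 q7 [-0.26  0.41 -0.11  1.95  0.06  0.79  1.47]
[[-3.1000e-01 -9.2000e-01 -2.6000e-01  3.9644e+02]
 [ 9.5000e-01 -2.9000e-01 -8.0000e-02  1.1603e+02]
 [ 0.0000e+00 -2.7000e-01  9.6000e-01  3.8448e+02]
 [ 0.0000e+00  0.0000e+00  0.0000e+00  1.0000e+00]]
saddle {'position': [319.1, 176.3], 'p': 0.67} [471.9 141.9   8. ]
saddle_roof {'position': [314.2, 183.3], 'p': 0.75} [465.4 134.2  83. ]
rack {'position': [314.3, 168.5], 'p': 0.61} [465.6 133.4   0. ]
(((644.8351440429688, 365.1683349609375), (28.725465774536133, 383.9762878417969), 17.802576065063477), array([642.5, 382.9], dtype=float32), 3883)
```

View pics/w1.png

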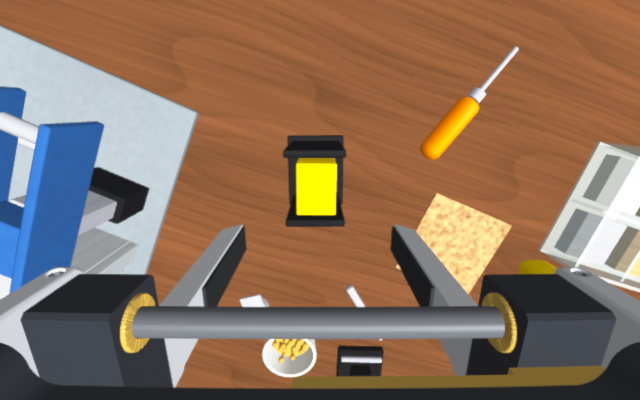

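```bash
python3 - <<'E'
from h import *
np.set_printoptions(precision=1,suppress=True)
S=cam("wrist")
H,s,v=cv2.split(cv2.cvtColor(S["pixels"],cv2.COLOR_RGB2HSV))
print(rect(S,(H>20)&(H<36)&(s>100)&(v>245),95,(270,130,370,240)))
m=((H>20)&(H<36)&(s>100));ys,xs=np.where(m[130:240,270:370]);print(xs.min()+270,xs.max()+270,ys.min()+130,ys.max()+130)
print(S["pixels"][155:220:4,316])
T=cam("top")
print(manip.state()["ee_pos"])
E
```

```text
(((467.87530517578125, 137.18096923828125), (52.32833480834961, 38.82197952270508), 17.776695251464844), array([467.2, 137. ], dtype=float32), 2029)
296 337 157 215
[[ 48  48  51]
 [166 140   4]
 [250 231   0]
 [255 254   0]
 [255 254   0]
 [255 254   0]
 [255 254   0]
 [255 254   0]
 [255 254   0]
 [255 254   0]
 [255 254   0]
 [255 254   0]
 [255 254   0]
 [255 254   0]
 [255 254   0]
 [137 114  15]
 [ 30  30  32]]
[472.3 138.6 205.5]
```

arm_command(
  commands=[
    {"grip": 1,"delta_pos": [0.005,0,0.03],"yaw": 0},
    {"grip": 1,"delta_pos": [0.005,0,0.07],"yaw": 0},
    {"grip": 1,"delta_pos": [0.005,0,0.11],"yaw": 0},
    {"grip": 1,"delta_pos": [0.005,0,0.14],"yaw": 0},
    {"grip": 1,"delta_pos": [0.005,0,0.155],"yaw": 0},
  ],
)

```text
time_s: 3.85
ee_pos: [466.2, 136.4, 48.1]
tool_rot: [-0.002, -0.154, 0.988, -0.0]
wrist_force: [0.1, -0.3, 0.5]
gripper_width: 94.1
grasp_force: 0.0
```

arm_command(
  commands=[
    {"grip": -0.3,"delta_pos": [0,0,0],"yaw": 0},
    {"grip": -0.3,"delta_pos": [0,0,0],"yaw": 0},
    {"grip": -0.3,"delta_pos": [0,0,0],"yaw": 0},
    {"grip": -0.3,"delta_pos": [0,0,0],"yaw": 0},
    {"grip": -0.3,"delta_pos": [0,0,0],"yaw": 0},
  ],
)

```text
time_s: 4.35
ee_pos: [468.3, 136.8, 51.3]
tool_rot: [0.001, -0.153, 0.988, 0.0]
wrist_force: [0.5, -1.0, 0.7]
gripper_width: 57.0
grasp_force: 0.0
```

```bash
python3 go.py 468 137 200 108
```

```text
t 4.35 p [468.3 136.8  51.3] head 107.65 tilt [ 0.002  0.001 -1.   ] d [-0.      0.0003 -0.1487] yaw -0.012 F [ 0.5 -1.   0.7] w 57.0 g 0.0 q7 [-0.29  0.65 -0.07  2.09  0.12  0.4   1.42]
```

arm_command(
  commands=[
    {"grip": -0.6,"delta_pos": [0,0,0],"yaw": 0},
    {"grip": -0.6,"delta_pos": [0,0,0],"yaw": 0},
    {"grip": -0.6,"delta_pos": [0,0,0],"yaw": 0},
    {"grip": -0.6,"delta_pos": [0,0,0],"yaw": 0},
    {"grip": -0.6,"delta_pos": [0,0,0],"yaw": 0},
  ],
  force=30,
)

```text
time_s: 4.85
ee_pos: [467.9, 136.5, 50.7]
tool_rot: [0.0, -0.153, 0.988, -0.0]
wrist_force: [0.5, -1.1, 4.3]
gripper_width: 39.8
grasp_force: 30.0
```

arm_command(
  commands=[
    {"grip": -0.6,"delta_pos": [0,0,-0.01],"yaw": 0},
    {"grip": -0.6,"delta_pos": [0,0,-0.03],"yaw": 0},
    {"grip": -0.6,"delta_pos": [0,0,-0.06],"yaw": 0},
    {"grip": -0.6,"delta_pos": [0,0,-0.1],"yaw": 0},
    {"grip": -0.6,"delta_pos": [0,0,-0.13],"yaw": 0},
  ],
)

```text
time_s: 5.35
ee_pos: [467.3, 136.7, 182.4]
tool_rot: [0.0, -0.154, 0.988, 0.0]
wrist_force: [1.4, -0.7, -3.7]
gripper_width: 39.7
grasp_force: 30.0
```

```bash
python3 go.py 511.5 348.6 180 108
```

```text
t 5.35 p [467.3 136.7 182.4] head 107.67 tilt [ 0.  0. -1.] d [-0.1064  0.1885  0.0024] yaw -0.012 F [ 1.4 -0.7 -3.7] w 39.7 g 30.0 q7 [-0.26  0.43 -0.12  1.99  0.07  0.73  1.46]
```

arm_command(
  commands=[
    {"grip": -0.6,"delta_pos": [-0.015,0.027,0],"yaw": 0},
    {"grip": -0.6,"delta_pos": [-0.036,0.064,0],"yaw": 0},
    {"grip": -0.6,"delta_pos": [-0.058,0.103,0],"yaw": 0},
    {"grip": -0.6,"delta_pos": [-0.08,0.142,0],"yaw": 0},
    {"grip": -0.6,"delta_pos": [-0.097,0.172,0],"yaw": 0},
  ],
)

```text
time_s: 5.85
ee_pos: [507.0, 332.9, 180.3]
tool_rot: [-0.001, -0.155, 0.988, 0.0]
wrist_force: [-0.1, -0.5, -3.1]
gripper_width: 39.6
grasp_force: 30.0
```

arm_command(
  commands=[
    {"grip": -0.6,"delta_pos": [-0.007,0.012,0.01],"yaw": 0},
    {"grip": -0.6,"delta_pos": [-0.009,0.016,0.04],"yaw": 0},
    {"grip": -0.6,"delta_pos": [-0.009,0.016,0.075],"yaw": 0},
    {"grip": -0.6,"delta_pos": [-0.009,0.016,0.105],"yaw": 0},
    {"grip": -0.6,"delta_pos": [-0.009,0.016,0.12],"yaw": 0},
  ],
)

```text
time_s: 6.35
ee_pos: [509.3, 345.2, 57.1]
tool_rot: [-0.003, -0.153, 0.988, -0.002]
wrist_force: [0.2, -0.5, -3.3]
gripper_width: 39.4
grasp_force: 30.0
```

```bash
python3 go.py 511.5 348.6 47 108; python3 - <<'E'
from h import *
np.set_printoptions(precision=1,suppress=True)
S=cam("wrist"); save(S,"w2")
H,s,v=cv2.split(cv2.cvtColor(S["pixels"],cv2.COLOR_RGB2HSV))
for t,z in (("mat",0),("saddle",15)):
  for x in manip.place_of(t,"wrist")[:1]: print(t,x, atz(S,x["position"],z))
E
```

```text
t 6.35 p [509.3 345.2  57.1] head 107.63 tilt [-0.005 -0.005 -1.   ] d [-0.0032  0.0027  0.0101] yaw -0.013 F [ 0.2 -0.5 -3.3] w 39.4 g 30.0 q7 [-0.59  0.77 -0.09  1.73  0.1   0.66  1.14]
```

View pics/w2.png

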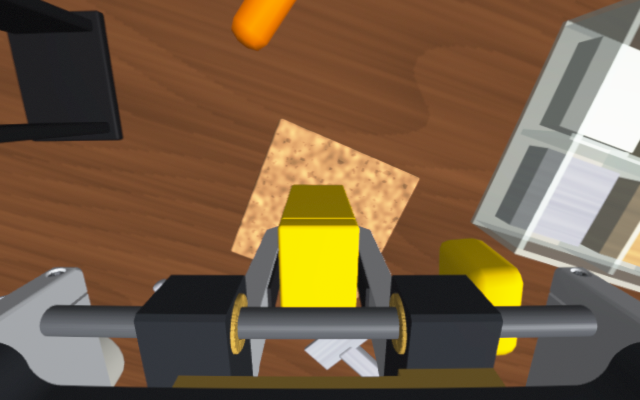

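arm_command(
  commands=[
    {"grip": -0.6,"delta_pos": [-0.002,0.002,0.003],"yaw": 0},
    {"grip": -0.6,"delta_pos": [-0.002,0.002,0.006],"yaw": 0},
    {"grip": -0.6,"delta_pos": [-0.002,0.002,0.008],"yaw": 0},
    {"grip": -0.6,"delta_pos": [-0.002,0.002,0.009],"yaw": 0},
    {"grip": -0.6,"delta_pos": [-0.002,0.002,0.01],"yaw": 0},
  ],
)

```text
time_s: 7.0
ee_pos: [513.1, 350.5, 50.7]
tool_rot: [0.0, -0.153, 0.988, 0.0]
wrist_force: [0.3, 0.8, -3.6]
gripper_width: 39.9
grasp_force: 30.0
```

```bash
python3 go.py 511.5 348.6 47 108
```

```text
t 7.0 p [513.1 350.5  50.7] head 107.66 tilt [ 0.  0. -1.] d [ 0.0021 -0.0013  0.0037] yaw -0.012 F [ 0.3  0.8 -3.6] w 39.9 g 30.0 q7 [-0.59  0.78 -0.09  1.72  0.11  0.64  1.14]
```

arm_command(
  commands=[
    {"grip": -0.6,"delta_pos": [0,0,0.001],"yaw": 0},
    {"grip": -0.6,"delta_pos": [0,0,0.002],"yaw": 0},
    {"grip": -0.6,"delta_pos": [0,0,0.003],"yaw": 0},
    {"grip": -0.6,"delta_pos": [0,0,0.004],"yaw": 0},
    {"grip": -0.6,"delta_pos": [0,0,0.004],"yaw": 0},
  ],
)

```text
time_s: 7.5
ee_pos: [513.0, 350.4, 46.8]
tool_rot: [0.0, -0.153, 0.988, 0.0]
wrist_force: [-0.5, -0.2, 0.1]
gripper_width: 40.0
grasp_force: 30.0
```

```bash
python3 go.py 511.5 348.6 47 108
```

```text
t 7.5 p [513.  350.4  46.8] head 107.66 tilt [ 0.  0. -1.] d [ 0.002  -0.0013 -0.0002] yaw -0.012 F [-0.5 -0.2  0.1] w 40.0 g 30.0 q7 [-0.59  0.79 -0.09  1.72  0.11  0.64  1.14]
```

arm_command(
  commands=[
    {"grip": 0.2,"delta_pos": [0,0,0],"yaw": 0},
    {"grip": 1,"delta_pos": [0,0,0],"yaw": 0},
    {"grip": 1,"delta_pos": [0,0,0],"yaw": 0},
    {"grip": 1,"delta_pos": [0,0,-0.005],"yaw": 0},
    {"grip": 1,"delta_pos": [0,0,-0.03],"yaw": 0},
  ],
)

```text
time_s: 8.0
ee_pos: [511.3, 349.2, 74.7]
tool_rot: [-0.002, -0.154, 0.988, -0.001]
wrist_force: [0.7, 0.0, -0.4]
gripper_width: 76.3
grasp_force: 0.0
```

arm_command(
  commands=[
    {"grip": 1,"delta_pos": [0,0,-0.035],"yaw": 0},
    {"grip": 1,"delta_pos": [0,0,-0.07],"yaw": 0.1},
    {"grip": 1,"delta_pos": [0,0,-0.1],"yaw": 0.38},
    {"grip": 1,"delta_pos": [0,0,-0.12],"yaw": 0.66},
    {"grip": 1,"delta_pos": [0,0,-0.12],"yaw": 0.94},
  ],
)

```text
time_s: 8.5
ee_pos: [514.9, 351.9, 200.6]
tool_rot: [0.003, 0.084, 0.996, 0.003]
wrist_force: [-0.5, -0.1, 0.1]
gripper_width: 93.9
grasp_force: 0.0
```

arm_command(
  commands=[
    {"grip": 1,"delta_pos": [0,0,0],"yaw": 0.28},
    {"grip": 1,"delta_pos": [0,0,0],"yaw": 0.56},
    {"grip": 1,"delta_pos": [0,0,0],"yaw": 0.84},
    {"grip": 1,"delta_pos": [0,0,0],"yaw": 1},
    {"grip": 1,"delta_pos": [0,0,0],"yaw": 1},
  ],
)

```text
time_s: 9.0
ee_pos: [512.9, 350.7, 196.8]
tool_rot: [0.0, 0.325, 0.946, 0.0]
wrist_force: [0.2, 0.6, -0.6]
gripper_width: 93.6
grasp_force: 0.0
```

arm_command(
  commands=[
    {"grip": 1,"delta_pos": [0,0,0],"yaw": 0.28},
    {"grip": 1,"delta_pos": [0,0,0],"yaw": 0.56},
    {"grip": 1,"delta_pos": [0,0,0],"yaw": 0.84},
    {"grip": 1,"delta_pos": [0,0,0],"yaw": 1},
    {"grip": 1,"delta_pos": [0,0,0],"yaw": 1},
  ],
)

```text
time_s: 9.5
ee_pos: [512.9, 350.6, 196.6]
tool_rot: [0.0, 0.548, 0.836, 0.0]
wrist_force: [-0.7, -0.1, 0.1]
gripper_width: 94.0
grasp_force: 0.0
```

```bash
python3 go.py 513 350.5 47 17.7;python3 - <<'E'
from h import *
np.set_printoptions(precision=1,suppress=True)
S=cam("wrist"); save(S,"w3")
H,s,v=cv2.split(cv2.cvtColor(S["pixels"],cv2.COLOR_RGB2HSV))
for x in manip.search_frame("saddle","wrist")[:2]: print(x)
for x in manip.place_of("saddle","wrist")[:2]: print(x,atz(S,x["position"],4))
print(rect(S,(H>20)&(H<36)&(s>100)&(v>245),91,(220,100,420,300)))
E
```

```text
t 9.5 p [512.9 350.6 196.6] head 23.54 tilt [ 0. -0. -1.] d [-1.000e-04  1.000e-04  1.496e-01] yaw 0.204 F [-0.7 -0.1  0.1] w 94.0 g 0.0 q7 [-0.83  0.61  0.31  1.62 -0.22  0.94 -0.04]
{'extent': [292.1, 161.1, 57.1, 55.2], 'p': 0.87}
{'position': [317.1, 175.5], 'p': 0.71} [511.1 351.3   4. ]
(((513.4813232421875, 351.6795349121094), (51.60127639770508, 38.232330322265625), 17.545011520385742), array([513.3, 352. ], dtype=float32), 1975)
```

View pics/w3.png

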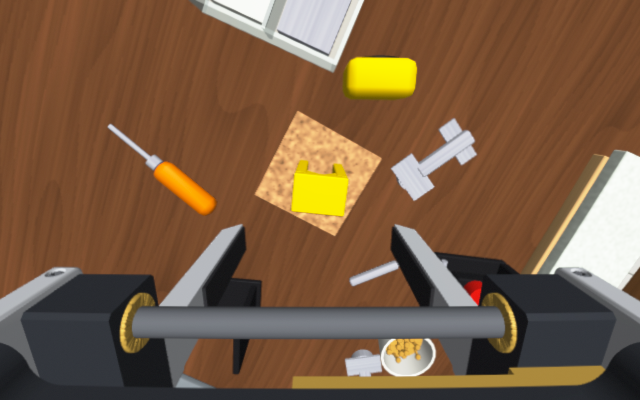

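arm_command(
  commands=[
    {"grip": 1,"delta_pos": [0.001,0.001,0.03],"yaw": 0.2},
    {"grip": 1,"delta_pos": [0.001,0.001,0.07],"yaw": 0.2},
    {"grip": 1,"delta_pos": [0.001,0.001,0.11],"yaw": 0.2},
    {"grip": 1,"delta_pos": [0.001,0.001,0.14],"yaw": 0.2},
    {"grip": 1,"delta_pos": [0.001,0.001,0.15],"yaw": 0.2},
  ],
)

```text
time_s: 10.15
ee_pos: [511.4, 350.5, 43.3]
tool_rot: [-0.001, 0.589, 0.808, -0.003]
wrist_force: [-0.3, -0.5, 0.0]
gripper_width: 93.9
grasp_force: 0.0
```

arm_command(
  commands=[
    {"grip": 0.3,"delta_pos": [0,0,0],"yaw": 0},
    {"grip": -0.2,"delta_pos": [0,0,0],"yaw": 0},
    {"grip": -0.3,"delta_pos": [0,0,0],"yaw": 0},
    {"grip": -0.3,"delta_pos": [0,0,0],"yaw": 0},
    {"grip": -0.3,"delta_pos": [0,0,0],"yaw": 0},
  ],
)

```text
time_s: 10.65
ee_pos: [514.0, 352.2, 47.6]
tool_rot: [0.0, 0.59, 0.808, 0.001]
wrist_force: [-0.5, -0.9, -0.2]
gripper_width: 57.6
grasp_force: 0.0
```

arm_command(
  commands=[
    {"grip": -0.3,"delta_pos": [0,0,0],"yaw": 0},
    {"grip": -0.3,"delta_pos": [0,0,0],"yaw": 0},
    {"grip": -0.3,"delta_pos": [0,0,0],"yaw": 0},
    {"grip": -0.3,"delta_pos": [0,0,0],"yaw": 0},
    {"grip": -0.3,"delta_pos": [0,0,0],"yaw": 0},
  ],
)

```text
time_s: 11.15
ee_pos: [513.8, 352.1, 47.3]
tool_rot: [0.0, 0.59, 0.808, 0.001]
wrist_force: [-1.7, -0.5, 5.8]
gripper_width: 53.8
grasp_force: 30.0
```

```bash
python3 go.py 484 -89 260 0
```

```text
t 11.15 p [513.8 352.1  47.3] head 17.71 tilt [ 0.001  0.001 -1.   ] d [-0.411  -0.1624 -0.2131] yaw 0.618 F [-1.7 -0.5  5.8] w 53.8 g 30.0 q7 [-0.8   0.8   0.26  1.73 -0.31  0.65 -0.06]
```

arm_command(
  commands=[
    {"grip": -0.3,"delta_pos": [0,0,-0.02],"yaw": 0},
    {"grip": -0.3,"delta_pos": [0,0,-0.06],"yaw": 0},
    {"grip": -0.3,"delta_pos": [0,0,-0.105],"yaw": 0},
    {"grip": -0.3,"delta_pos": [0,0,-0.15],"yaw": 0},
    {"grip": -0.3,"delta_pos": [-0.02,-0.007,-0.19],"yaw": 0},
  ],
)

```text
time_s: 11.65
ee_pos: [511.8, 333.9, 237.6]
tool_rot: [-0.001, 0.588, 0.809, 0.001]
wrist_force: [0.5, 0.5, -4.3]
gripper_width: 53.9
grasp_force: 30.0
```

arm_command(
  commands=[
    {"grip": -0.3,"delta_pos": [-0.035,-0.013,-0.02],"yaw": 0},
    {"grip": -0.3,"delta_pos": [-0.07,-0.026,-0.045],"yaw": 0},
    {"grip": -0.3,"delta_pos": [-0.11,-0.041,-0.06],"yaw": 0},
    {"grip": -0.3,"delta_pos": [-0.153,-0.057,-0.06],"yaw": 0},
    {"grip": -0.3,"delta_pos": [-0.197,-0.073,-0.06],"yaw": 0},
  ],
)

```text
time_s: 12.15
ee_pos: [502.5, 119.1, 296.4]
tool_rot: [-0.0, 0.59, 0.808, -0.0]
wrist_force: [0.5, 0.9, -4.2]
gripper_width: 54.0
grasp_force: 30.0
```

arm_command(
  commands=[
    {"grip": -0.3,"delta_pos": [-0.044,-0.017,0],"yaw": 0.1},
    {"grip": -0.3,"delta_pos": [-0.088,-0.034,0],"yaw": 0.2},
    {"grip": -0.3,"delta_pos": [-0.132,-0.051,0],"yaw": 0.3},
    {"grip": -0.3,"delta_pos": [-0.176,-0.068,0],"yaw": 0.45},
    {"grip": -0.3,"delta_pos": [-0.22,-0.084,0],"yaw": 0.6},
  ],
)

```text
time_s: 12.65
ee_pos: [488.9, -116.0, 296.0]
tool_rot: [-0.001, 0.705, 0.709, -0.0]
wrist_force: [0.6, -0.0, -3.8]
gripper_width: 54.1
grasp_force: 30.0
```

```bash
python3 go.py 484 -190 300 0
```

```text
t 12.65 p [ 488.9 -116.   296. ] head 0.35 tilt [-0.001  0.001 -1.   ] d [-0.074  -0.0054 -0.0041] yaw 0.012 F [ 0.6 -0.  -3.8] w 54.1 g 30.0 q7 [-0.22  0.35  0.55  1.8  -0.21  1.05  0.41]
```

arm_command(
  commands=[
    {"grip": -0.3,"delta_pos": [-0.04,0,0],"yaw": 0},
    {"grip": -0.3,"delta_pos": [-0.074,0,0],"yaw": 0},
    {"grip": -0.3,"delta_pos": [-0.09,0,0],"yaw": 0},
    {"grip": -0.3,"delta_pos": [-0.09,0,0],"yaw": 0},
    {"grip": -0.3,"delta_pos": [-0.09,0,0],"yaw": 0},
  ],
)

```text
time_s: 13.15
ee_pos: [490.5, -203.4, 295.7]
tool_rot: [-0.001, 0.704, 0.71, -0.0]
wrist_force: [1.2, 0.2, -4.0]
gripper_width: 53.9
grasp_force: 30.0
```

```bash
python3 - <<'E'
from h import *
np.set_printoptions(precision=1,suppress=True)
S=cam("wrist"); save(S,"w4")
for t,z in (("bar",150),("lever_ball",158),("stand",0),("lever_pivot",70)):
  for x in manip.place_of(t,"wrist")[:2]: print(t,x,atz(S,x["position"],z))
H,s,v=cv2.split(cv2.cvtColor(S["pixels"],cv2.COLOR_RGB2HSV))
print(manip.state()["ee_pos"])
import pickle; pickle.dump({k:S[k] for k in("pixels","K","d","E")},open("w4.pkl","wb"))
E
```

```text
bar {'position': [308.9, 73.1], 'p': 0.92} [479.4 -86.6 150. ]
lever_ball {'position': [300.8, 232.6], 'p': 0.65} [ 470.7 -256.6  158. ]
stand {'position': [370.0, 91.3], 'p': 0.78} [566.5 -93.8   0. ]
[ 491.2 -203.   296.3]
```

View pics/w4.png

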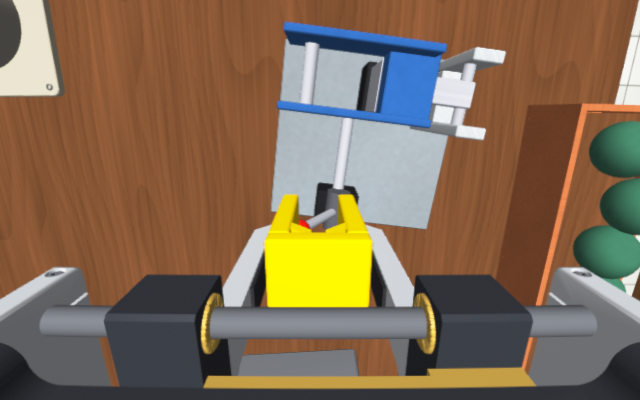

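```bash
python3 - <<'E'
from h import *
import pickle
np.set_printoptions(precision=2,suppress=True)
S=pickle.load(open("w4.pkl","rb")); hsv=cv2.cvtColor(S["pixels"],cv2.COLOR_RGB2HSV);H,s,v=cv2.split(hsv)
b=((H>100)&(H<125)&(s>150)&(v>60)); b[:, :270]=0; b[200:]=0
def fit(px,z):
    P=np.array([atz(S,p,z)[:2] for p in px]); 
    vx,vy,x0,y0=cv2.fitLine(P.astype(np.float32),cv2.DIST_HUBER,0,.01,.01).ravel(); return np.degrees(np.arctan(vy/vx)),(x0,y0)
cols=range(295,425,3)
top=[(c,np.where(b[:70,c])[0].min()) for c in cols]
print("far cheek outer top",fit(top,187),top[0],top[-1])
cols=range(290,420,3)
l=[]
for c in cols:
    r=np.where(b[90:135,c])[0]+90; l.append((c,r.max()))
print("near cheek lowest edge",fit(l,187),l[0],l[-1])
# near cheek upper edge in open part between bar and body
l=[]
for c in range(320,355,2):
    r=np.where(b[90:135,c])[0]+90; l.append((c,r.min()))
print("near cheek upper edge",fit(l,187),l[0],l[-1])
# bar: gray bright pixels rows 50..95
row=[]
for r in range(50,100,4):
    g=(s[r,295:335]<60)&(v[r,295:335]>150); xs=np.where(g)[0]+295; row.append((r,xs.min() if len(xs) else 0,xs.max() if len(xs) else 0))
print(row)
print(hsv[75,295:330])
E
```

```text
far cheek outer top (np.float32(-6.475062), (np.float32(524.6186), np.float32(-57.163097))) (295, np.int64(24)) (424, np.int64(41))
near cheek lowest edge (np.float32(-6.4948063), (np.float32(522.20667), np.float32(-128.70549))) (290, np.int64(109)) (419, np.int64(126))
near cheek upper edge (np.float32(-7.1647325), (np.float32(506.14557), np.float32(-121.26997))) (320, np.int64(106)) (354, np.int64(111))
[(50, np.int64(295), np.int64(334)), (54, np.int64(295), np.int64(334)), (58, np.int64(295), np.int64(334)), (62, np.int64(295), np.int64(334)), (66, np.int64(295), np.int64(334)), (70, np.int64(295), np.int64(334)), (74, np.int64(295), np.int64(334)), (78, np.int64(295), np.int64(334)), (82, np.int64(295), np.int64(334)), (86, np.int64(295), np.int64(334)), (90, np.int64(295), np.int64(334)), (94, np.int64(295), np.int64(334)), (98, np.int64(295), np.int64(334))]
[[102  23 189]
 [104  23 191]
 [104  23 192]
 [102  22 193]
 [102  22 194]
 [103  21 192]
 [105  22 187]
 [112  15 187]
 [115  14 206]
 [111  11 222]
 [113   9 230]
 [116   8 234]
 [116   8 237]
 [116   8 237]
 [116   9 236]
 [113   9 231]
 [111  11 223]
 [111  16 209]
 [112  15 189]
 [114  16 164]
 [110  16 145]
 [104  20 169]
 [103  21 192]
 [102  22 195]
 [103  21 194]
 [102  22 194]
 [103  21 194]
 [103  21 194]
 [102  22 195]
 [104  22 195]
 [104  22 195]
 [101  21 194]
 [103  21 194]
 [102  22 194]
 [102  22 194]]
```

```bash
python3 go.py 480.5 -89 270 -6.5
```

```text
t 13.4 p [ 491.2 -203.   296.3] head 0.64 tilt [-0.     0.001 -1.   ] d [ 0.1141 -0.0094  0.0264] yaw 0.249 F [-0.2 -0.7 -2.8] w 53.8 g 30.0 q7 [-0.04  0.4   0.56  1.73 -0.24  1.08  0.6 ]
```

arm_command(
  commands=[
    {"grip": -0.3,"delta_pos": [0.03,-0.002,0],"yaw": 0.1},
    {"grip": -0.3,"delta_pos": [0.07,-0.006,0],"yaw": 0.25},
    {"grip": -0.3,"delta_pos": [0.105,-0.009,0.01],"yaw": 0.25},
    {"grip": -0.3,"delta_pos": [0.114,-0.009,0.02],"yaw": 0.25},
    {"grip": -0.3,"delta_pos": [0.114,-0.009,0.026],"yaw": 0.25},
  ],
)

```text
time_s: 13.9
ee_pos: [480.8, -88.1, 269.8]
tool_rot: [-0.001, 0.745, 0.667, 0.0]
wrist_force: [0.1, 0.2, -4.1]
gripper_width: 54.1
grasp_force: 30.0
```

```bash
python3 go.py 480.5 -89 126 -6.5; python3 - <<'E'
from h import *
np.set_printoptions(precision=1,suppress=True)
S=[cam("wrist"),cam("top"),cam("scene")]; 
for i,n in enumerate(("wrist","top","scene")):
  for t in("bar","saddle_roof","saddle"):
    for x in manip.place_of(t,n)[:1]: print(n,t,x,atz(S[i],x["position"],150 if t=="bar" else 227 if t=="saddle" else 302))
save(S[2],"s5"); save(S[0],"w5")
a=S[2]["pixels"][130:310,160:360]; b=S[0]["pixels"][:310,200:460]
a=cv2.resize(a,None,fx=2.2,fy=2.2,interpolation=3); b=cv2.resize(b,None,fx=1.3,fy=1.3)
c=np.zeros((max(a.shape[0],b.shape[0]),a.shape[1]+b.shape[1],3),np.uint8);c[:a.shape[0],:a.shape[1]]=a;c[:b.shape[0],a.shape[1]:]=b
cv2.imwrite("pics/c5.png",c[...,::-1]);print(c.shape)
E
```

```text
t 13.9 p [480.8 -88.1 269.8] head -6.37 tilt [-0.001  0.001 -1.   ] d [-0.0011 -0.      0.1438] yaw 0.005 F [ 0.1  0.2 -4.1] w 54.1 g 30.0 q7 [-0.29  0.36  0.57  1.88 -0.23  0.97  0.27]
wrist bar {'position': [314.0, 190.2], 'p': 0.78} [476.1 -86.4 150. ]
wrist saddle_roof {'position': [315.8, 260.7], 'p': 0.68} [479.2 -86.5 302. ]
wrist saddle {'position': [319.8, 221.2], 'p': 0.67} [481.1 -92.1 227. ]
top bar {'position': [389.1, 223.7], 'p': 0.89} [482.9 -86.7 150. ]
top saddle_roof {'position': [402.7, 213.2], 'p': 0.7} [482.9 -88.  302. ]
top saddle {'position': [252.2, 177.8], 'p': 0.62} [582.1 236.5 227. ]
scene bar {'position': [247.5, 217.1], 'p': 0.61} [483.4 -90.2 150. ]
scene saddle_roof {'position': [237.3, 179.7], 'p': 0.61} [478.6 -91.9 302. ]
scene saddle {'position': [244.3, 200.0], 'p': 0.85} [485.2 -89.4 227. ]
(403, 778, 3)
```

View pics/c5.png

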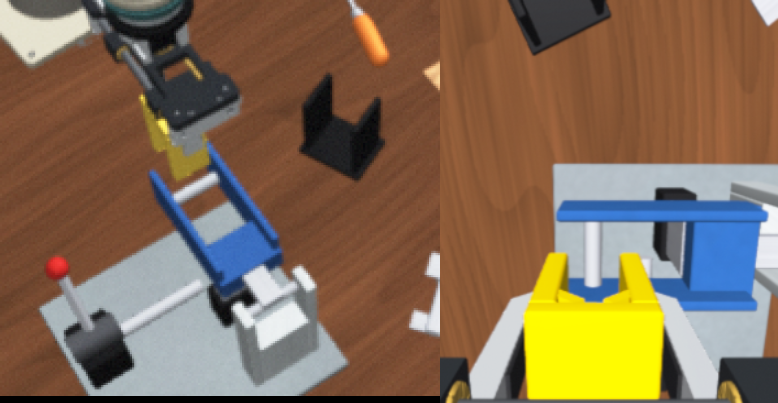

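arm_command(
  commands=[
    {"grip": -0.3,"delta_pos": [-0.001,-0.001,0.015],"yaw": 0},
    {"grip": -0.3,"delta_pos": [-0.001,-0.001,0.035],"yaw": 0},
    {"grip": -0.3,"delta_pos": [-0.001,-0.001,0.052],"yaw": 0},
    {"grip": -0.3,"delta_pos": [-0.001,-0.001,0.06],"yaw": 0},
    {"grip": -0.3,"delta_pos": [-0.001,-0.001,0.062],"yaw": 0},
  ],
)

```text
time_s: 15.0
ee_pos: [479.4, -91.3, 207.8]
tool_rot: [-0.001, 0.747, 0.665, -0.001]
wrist_force: [-0.4, 0.3, -3.9]
gripper_width: 53.9
grasp_force: 30.0
```

```bash
python3 go.py 480 -89 126 -6.5; python3 - <<'E'
from h import *
S=[cam("wrist"),cam("scene")]
a=S[1]["pixels"][150:260,190:300]; b=S[0]["pixels"][60:360,200:460]
a=cv2.resize(a,None,fx=3.5,fy=3.5,interpolation=3); b=cv2.resize(b,None,fx=1.5,fy=1.5)
c=np.zeros((max(a.shape[0],b.shape[0]),a.shape[1]+b.shape[1],3),np.uint8);c[:a.shape[0],:a.shape[1]]=a;c[:b.shape[0],a.shape[1]:]=b
cv2.imwrite("pics/c6.png",c[...,::-1]);print(c.shape)
E
```

```text
t 15.0 p [479.4 -91.3 207.8] head -6.65 tilt [-0.002  0.    -1.   ] d [0.0024 0.0004 0.0818] yaw -0.005 F [-0.4  0.3 -3.9] w 53.9 g 30.0 q7 [-0.24  0.44  0.53  1.96 -0.3   0.82  0.34]
(450, 775, 3)
```

View pics/c6.png

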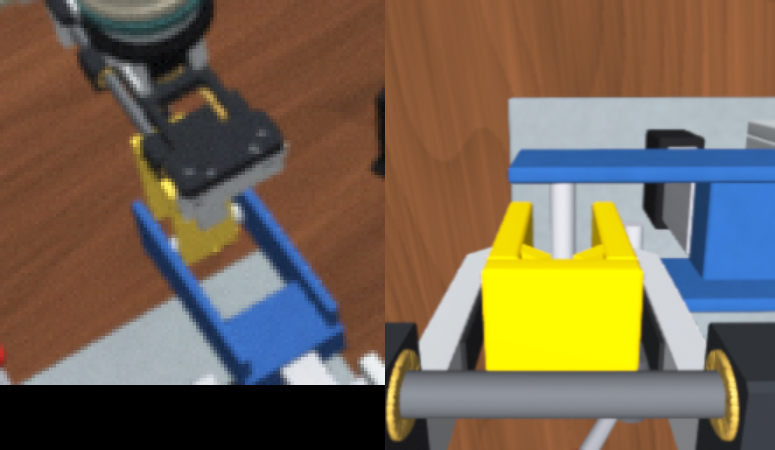

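arm_command(
  commands=[
    {"grip": -0.3,"delta_pos": [0.002,0,0.015],"yaw": 0},
    {"grip": -0.3,"delta_pos": [0.002,0,0.032],"yaw": 0},
    {"grip": -0.3,"delta_pos": [0.002,0,0.05],"yaw": 0},
    {"grip": -0.3,"delta_pos": [0.002,0,0.064],"yaw": 0},
    {"grip": -0.3,"delta_pos": [0.002,0,0.07],"yaw": 0},
  ],
)

```text
time_s: 15.6
ee_pos: [480.3, -89.4, 138.2]
tool_rot: [-0.0, 0.747, 0.665, 0.0]
wrist_force: [-0.4, -0.1, -3.7]
gripper_width: 54.1
grasp_force: 30.0
```

arm_command(
  commands=[
    {"grip": -0.3,"delta_pos": [0,0,0.002],"yaw": 0},
    {"grip": -0.3,"delta_pos": [0,0,0.004],"yaw": 0},
    {"grip": -0.3,"delta_pos": [0,0,0.006],"yaw": 0},
    {"grip": -0.3,"delta_pos": [0,0,0.008],"yaw": 0},
    {"grip": -0.3,"delta_pos": [0,0,0.008],"yaw": 0},
  ],
)

```text
time_s: 16.1
ee_pos: [480.2, -89.4, 130.6]
tool_rot: [0.0, 0.747, 0.665, 0.0]
wrist_force: [-1.5, 0.2, -4.1]
gripper_width: 53.8
grasp_force: 30.0
```

```bash
python3 go.py 480 -89 126 -6.5
```

```text
t 16.1 p [480.2 -89.4 130.6] head -6.64 tilt [ 0.  0. -1.] d [ 0.0004 -0.0002  0.0046] yaw -0.005 F [-1.5  0.2 -4.1] w 53.8 g 30.0 q7 [-0.18  0.55  0.45  2.05 -0.4   0.63  0.42]
```

arm_command(
  commands=[
    {"grip": -0.3,"delta_pos": [0,0,0.001],"yaw": 0},
    {"grip": -0.3,"delta_pos": [0,0,0.002],"yaw": 0},
    {"grip": -0.3,"delta_pos": [0,0,0.003],"yaw": 0},
    {"grip": -0.3,"delta_pos": [0,0,0.004],"yaw": 0},
    {"grip": -0.3,"delta_pos": [0,0,0.005],"yaw": 0},
  ],
)

```text
time_s: 16.6
ee_pos: [479.9, -89.4, 125.7]
tool_rot: [-0.0, 0.747, 0.665, 0.0]
wrist_force: [-2.0, 0.2, 4.9]
gripper_width: 53.8
grasp_force: 30.0
```

```bash
python3 go.py 480 -89 126 -6.5
```

```text
t 16.6 p [479.9 -89.4 125.7] head -6.65 tilt [-0.  0. -1.] d [ 0.0004  0.     -0.0003] yaw -0.005 F [-2.   0.2  4.9] w 53.8 g 30.0 q7 [-0.17  0.56  0.44  2.05 -0.4   0.62  0.43]
```

arm_command(
  commands=[
    {"grip": 0.0,"delta_pos": [0,0,0],"yaw": 0},
    {"grip": 0.7,"delta_pos": [0,0,0],"yaw": 0},
    {"grip": 0.7,"delta_pos": [0,0,0],"yaw": 0},
    {"grip": 0.7,"delta_pos": [0,0,0],"yaw": 0},
    {"grip": 0.7,"delta_pos": [0,0,-0.01],"yaw": 0},
  ],
)

```text
time_s: 17.1
ee_pos: [479.4, -89.3, 135.0]
tool_rot: [-0.001, 0.747, 0.665, -0.001]
wrist_force: [-0.0, 0.4, -0.1]
gripper_width: 79.4
grasp_force: 0.0
```

arm_command(
  commands=[
    {"grip": 0.7,"delta_pos": [0,0,-0.02],"yaw": 0},
    {"grip": 0.7,"delta_pos": [0,0,-0.05],"yaw": 0},
    {"grip": 0.7,"delta_pos": [0,0,-0.09],"yaw": 0},
    {"grip": 0.7,"delta_pos": [0,0,-0.125],"yaw": 0},
    {"grip": 0.7,"delta_pos": [0,0,-0.14],"yaw": 0},
  ],
)

```text
time_s: 17.6
ee_pos: [481.6, -90.2, 279.3]
tool_rot: [0.002, 0.747, 0.665, 0.002]
wrist_force: [0.4, -0.7, -1.5]
gripper_width: 80.2
grasp_force: 0.0
```

```bash
python3 go.py 480 -89 126 -6.5; python3 - <<'E'
from h import *
np.set_printoptions(precision=1,suppress=True)
S={n:cam(n) for n in("wrist","top","scene")}
for t in("lever_ball","lever_pivot","saddle","bar"):
  L=[(S[n],x["position"]) for n in S for x in manip.place_of(t,n)[:1] if x["p"]>.4]
  if len(L)>1: print(t,len(L),*tri(L))
A=[]
for n,w in(("top",(445,210,480,240)),("scene",(175,240,200,265))):
  H,s,v=cv2.split(cv2.cvtColor(S[n]["pixels"],cv2.COLOR_RGB2HSV)); m=(((H<8)|(H>172))&(s>150)&(v>110)).astype(np.uint8)
  q=np.zeros_like(m);q[w[1]:w[3],w[0]:w[2]]=m[w[1]:w[3],w[0]:w[2]];ys,xs=np.where(q);c=((xs.min()+xs.max())/2,(ys.min()+ys.max())/2);print(n,c,len(xs));A.append((S[n],c))
print(*tri(A))
a=S["scene"]["pixels"][150:310,170:330]; b=S["wrist"]["pixels"][:,120:520]
a=cv2.resize(a,None,fx=2.3,fy=2.3,interpolation=3)
c=np.zeros((400,768,3),np.uint8);c[:a.shape[0],:a.shape[1]]=a;c[:,368:]=b
cv2.imwrite("pics/c7.png",c[...,::-1])
E
```

```text
t 17.6 p [481.6 -90.2 279.3] head -6.68 tilt [ 0.006 -0.001 -1.   ] d [ 0.001  -0.0026  0.1533] yaw -0.006 F [ 0.4 -0.7 -1.5] w 80.2 g 0.0 q7 [-0.3   0.35  0.58  1.87 -0.23  0.99  0.27]
lever_pivot 3 [575.9 -44.7 386. ] [np.float64(82.67454930976452), np.float64(257.99391451825846), np.float64(256.10164611030245)]
saddle 3 [483.  -91.   84.9] [np.float64(1.4417898291367877), np.float64(3.398488880005996), np.float64(2.0690717677349952)]
bar 2 [480.5 -87.1 151.3] [np.float64(1.0751623167164053), np.float64(1.075162316716449)]Traceback (most recent call last):
  File "<stdin>", line 10, in <module>
    return umr_minimum(a, axis, None, out, keepdims, initial, where)
ValueError: zero-size array to reduction operation minimum which has no identity
```

arm_command(
  commands=[
    {"grip": 0.5,"delta_pos": [-0.03,0.002,0],"yaw": 0.1},
    {"grip": 0.5,"delta_pos": [-0.07,0.004,0],"yaw": 0.35},
    {"grip": 0.5,"delta_pos": [-0.11,0.006,0],"yaw": 0.6},
    {"grip": 0.5,"delta_pos": [-0.145,0.007,0.01],"yaw": 0.85},
    {"grip": 0.5,"delta_pos": [-0.166,0.008,0.02],"yaw": 1},
  ],
)

```text
time_s: 18.85
ee_pos: [468.2, -258.6, 255.6]
tool_rot: [0.001, 0.89, 0.456, -0.0]
wrist_force: [-0.1, 0.2, -0.8]
gripper_width: 70.5
grasp_force: 0.0
```

arm_command(
  commands=[
    {"grip": 0.5,"delta_pos": [0,0,0],"yaw": 0.28},
    {"grip": 0.5,"delta_pos": [0,0,0],"yaw": 0.56},
    {"grip": 0.5,"delta_pos": [0,0,0],"yaw": 0.84},
    {"grip": 0.5,"delta_pos": [0,0,0],"yaw": 1},
    {"grip": 0.5,"delta_pos": [0,0,0],"yaw": 1},
  ],
)

```text
time_s: 19.35
ee_pos: [468.9, -255.2, 255.2]
tool_rot: [0.0, 0.974, 0.225, -0.0]
wrist_force: [0.3, 0.1, -0.1]
gripper_width: 70.7
grasp_force: 0.0
```

arm_command(
  commands=[
    {"grip": 0.5,"delta_pos": [0,0,0],"yaw": 0.28},
    {"grip": 0.5,"delta_pos": [0,0,0],"yaw": 0.56},
    {"grip": 0.5,"delta_pos": [0,0,0],"yaw": 0.84},
    {"grip": 0.5,"delta_pos": [0,0,0],"yaw": 1},
    {"grip": 0.5,"delta_pos": [0,0,0],"yaw": 1},
  ],
)

```text
time_s: 19.85
ee_pos: [468.8, -255.1, 255.2]
tool_rot: [0.0, 1.0, -0.022, -0.0]
wrist_force: [0.7, 0.6, -0.7]
gripper_width: 70.2
grasp_force: 0.0
```

```bash
python3 go.py 470 -256 139 -96.5; python3 - <<'E'
from h import *
np.set_printoptions(precision=1,suppress=True)
S={n:cam(n) for n in("wrist","scene")}
for n in S:
  for x in manip.place_of("lever_ball",n)[:2]: print(n,x,atz(S[n],x["position"],158))
for n in S:
  H,s,v=cv2.split(cv2.cvtColor(S[n]["pixels"],cv2.COLOR_RGB2HSV)); m=(((H<8)|(H>172))&(s>150)&(v>80)).astype(np.uint8)
  k,l,st,c=cv2.connectedComponentsWithStats(m)
  for i in range(1,k):
    if st[i,4]>30: print(n,st[i],atz(S[n],c[i],158))
a=S["scene"]["pixels"][150:310,170:330]; b=S["wrist"]["pixels"][:,120:520]
a=cv2.resize(a,None,fx=2.3,fy=2.3,interpolation=3)
c=np.zeros((400,768,3),np.uint8);c[:a.shape[0],:a.shape[1]]=a;c[:,368:]=b
cv2.imwrite("pics/c7.png",c[...,::-1])
E
```

```text
t 19.85 p [ 468.8 -255.1  255.2] head -92.48 tilt [-0.001 -0.    -1.   ] d [0.0013 0.0008 0.1162] yaw 0.14 F [ 0.7  0.6 -0.7] w 70.2 g 0.0 q7 [-0.17  0.58  0.99  1.79 -0.54  1.08 -0.6 ]
wrist {'position': [320.0, 193.0], 'p': 0.56} [ 471.7 -256.7  158. ]
scene {'position': [185.9, 251.1], 'p': 0.75} [ 469.9 -251.6  158. ]
scene {'position': [271.1, 270.3], 'p': 0.66} [ 634.  -134.4  158. ]
wrist [305 183  23  25 459] [ 470.2 -252.8  158. ]
scene [427 216  14  15 154] [788.  232.9 158. ]
scene [181 247  11  11 101] [ 471.  -252.8  158. ]
```

View pics/c7.png

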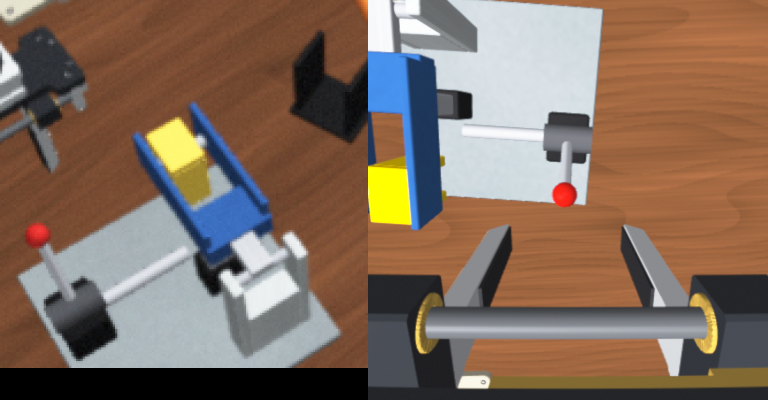

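arm_command(
  commands=[
    {"grip": 0.5,"delta_pos": [0.001,-0.002,0.025],"yaw": 0.14},
    {"grip": 0.5,"delta_pos": [0.001,-0.002,0.06],"yaw": 0.14},
    {"grip": 0.5,"delta_pos": [0.001,-0.002,0.095],"yaw": 0.14},
    {"grip": 0.5,"delta_pos": [0.001,-0.002,0.112],"yaw": 0.14},
    {"grip": 0.5,"delta_pos": [0.001,-0.002,0.116],"yaw": 0.14},
  ],
)

```text
time_s: 20.55
ee_pos: [468.8, -252.4, 137.6]
tool_rot: [-0.001, 0.998, -0.057, -0.002]
wrist_force: [0.2, 1.2, 0.5]
gripper_width: 70.3
grasp_force: 0.0
```

arm_command(
  commands=[
    {"grip": 0.0,"delta_pos": [0,0,0],"yaw": 0},
    {"grip": -0.3,"delta_pos": [0,0,0],"yaw": 0},
    {"grip": -0.8,"delta_pos": [0,0,0],"yaw": 0},
    {"grip": -0.8,"delta_pos": [0,0,0],"yaw": 0},
    {"grip": -0.8,"delta_pos": [0,0,0],"yaw": 0},
  ],
  force=15,
)

```text
time_s: 21.05
ee_pos: [470.2, -253.3, 140.0]
tool_rot: [0.0, 0.998, -0.057, 0.0]
wrist_force: [-0.4, -0.1, -0.8]
gripper_width: 33.7
grasp_force: 0.0
```

arm_command(
  commands=[
    {"grip": -0.8,"delta_pos": [0,0,0],"yaw": 0},
    {"grip": -0.8,"delta_pos": [0,0,0],"yaw": 0},
    {"grip": -0.8,"delta_pos": [0,0,0],"yaw": 0},
    {"grip": -0.8,"delta_pos": [0,0,0],"yaw": 0},
    {"grip": -0.8,"delta_pos": [0,0,0],"yaw": 0},
  ],
)

```text
time_s: 21.55
ee_pos: [470.0, -253.5, 139.6]
tool_rot: [0.0, 0.998, -0.058, 0.0]
wrist_force: [-0.4, -0.7, 1.7]
gripper_width: 22.9
grasp_force: 15.0
```

```bash
python3 go.py 470 -253 139 -96.5
```

```text
t 21.55 p [ 470.  -253.5  139.6] head -96.61 tilt [ 0. -0. -1.] d [-0.0001 -0.0005  0.0006] yaw -0.004 F [-0.4 -0.7  1.7] w 22.9 g 15.0 q7 [-0.09  0.71  0.87  1.93 -0.73  0.85 -0.52]
```

arm_command(
  commands=[
    {"grip": -0.8,"delta_pos": [0.002,0,-0.001],"yaw": 0},
    {"grip": -0.8,"delta_pos": [0.005,0,-0.003],"yaw": 0},
    {"grip": -0.8,"delta_pos": [0.009,0,-0.004],"yaw": 0},
    {"grip": -0.8,"delta_pos": [0.014,0,-0.006],"yaw": 0},
    {"grip": -0.8,"delta_pos": [0.018,0,-0.008],"yaw": 0},
  ],
  force=20,
)

```text
time_s: 22.05
ee_pos: [488.1, -255.5, 147.0]
tool_rot: [0.0, 0.998, -0.058, -0.0]
wrist_force: [-0.5, -4.0, -12.2]
gripper_width: 23.0
grasp_force: 20.0
```

```bash
python3 go.py 470 -253 139 -96.5
```

```text
t 22.05 p [ 488.1 -255.5  147. ] head -96.6 tilt [-0.001 -0.001 -1.   ] d [-0.0182 -0.0004  0.008 ] yaw -0.004 F [ -0.5  -4.  -12.2] w 23.0 g 20.0 q7 [-0.1   0.73  0.88  1.87 -0.71  0.89 -0.55]
```

arm_command(
  commands=[
    {"grip": -0.8,"delta_pos": [0.005,0,0.0],"yaw": 0},
    {"grip": -0.8,"delta_pos": [0.01,0,0.0],"yaw": 0},
    {"grip": -0.8,"delta_pos": [0.015,0,-0.001],"yaw": 0},
    {"grip": -0.8,"delta_pos": [0.02,0,-0.0015],"yaw": 0},
    {"grip": -0.8,"delta_pos": [0.025,0,-0.002],"yaw": 0},
  ],
)

```text
time_s: 22.55
ee_pos: [513.2, -258.4, 150.0]
tool_rot: [-0.0, 0.998, -0.058, 0.0]
wrist_force: [-3.7, -0.2, 3.6]
gripper_width: 22.8
grasp_force: 20.0
```

```bash
python3 go.py 470 -253 139 -96.5
```

```text
t 22.55 p [ 513.2 -258.4  150. ] head -96.6 tilt [ 0.001  0.    -1.   ] d [-0.0435 -0.0004  0.011 ] yaw -0.003 F [-3.7 -0.2  3.6] w 22.8 g 20.0 q7 [-0.1   0.75  0.88  1.81 -0.71  0.93 -0.59]
```

arm_command(
  commands=[
    {"grip": -0.8,"delta_pos": [0.005,0,-0.001],"yaw": 0},
    {"grip": -0.8,"delta_pos": [0.01,0,-0.001],"yaw": 0},
    {"grip": -0.8,"delta_pos": [0.015,0,-0.0005],"yaw": 0},
    {"grip": -0.8,"delta_pos": [0.02,0,0.0005],"yaw": 0},
    {"grip": -0.8,"delta_pos": [0.025,0,0.0015],"yaw": 0},
  ],
)

```text
time_s: 23.05
ee_pos: [538.3, -261.2, 148.2]
tool_rot: [0.0, 0.998, -0.058, 0.0]
wrist_force: [-2.4, -0.9, 2.4]
gripper_width: 23.1
grasp_force: 20.0
```

arm_command(
  commands=[
    {"grip": -0.8,"delta_pos": [0.005,0,0.0012],"yaw": 0},
    {"grip": -0.8,"delta_pos": [0.0097,0,0.0025],"yaw": 0},
    {"grip": -0.8,"delta_pos": [0.0145,0,0.004],"yaw": 0},
    {"grip": -0.8,"delta_pos": [0.019,0,0.006],"yaw": 0},
    {"grip": -0.8,"delta_pos": [0.0236,0,0.008],"yaw": 0},
  ],
)

```text
time_s: 23.55
ee_pos: [562.1, -263.9, 140.2]
tool_rot: [0.0, 0.998, -0.057, 0.001]
wrist_force: [-0.0, -0.0, 4.9]
gripper_width: 22.6
grasp_force: 20.0
```

```bash
python3 go.py 565.5 -264 139 -96.5; python3 - <<'E'
from h import *
np.set_printoptions(precision=1,suppress=True)
S={n:cam(n) for n in("top","scene")}
for t in("saddle","bar","lever_ball"):
  r={n:manip.place_of(t,n)[:1] for n in S}; print(t,[(x[0]["position"],x[0]["p"]) if x else None for x in r.values()],*tri([(S[n],r[n][0]["position"]) for n in S]) if all(r.values()) else "")
E
```

```text
t 23.55 p [ 562.1 -263.9  140.2] head -96.58 tilt [ 0.002 -0.    -1.   ] d [ 0.0033 -0.0002  0.0012] yaw -0.003 F [-0.  -0.   4.9] w 22.6 g 20.0 q7 [-0.08  0.82  0.86  1.68 -0.73  0.99 -0.64]
saddle [None, ([251.1, 235.9], 0.89)]
bar [None, ([248.7, 221.1], 0.96)]
lever_ball [None, ([204.2, 279.3], 0.55)]
```

arm_command(
  commands=[
    {"grip": -0.8,"delta_pos": [0.002,0,0.001],"yaw": 0},
    {"grip": -0.8,"delta_pos": [0.0035,0,0.002],"yaw": 0},
    {"grip": -0.8,"delta_pos": [0.005,0,0.0025],"yaw": 0},
    {"grip": -0.8,"delta_pos": [0.006,0,0.003],"yaw": 0},
    {"grip": -0.8,"delta_pos": [0.006,0,0.003],"yaw": 0},
  ],
)

```text
time_s: 24.45
ee_pos: [566.9, -264.4, 137.7]
tool_rot: [-0.0, 0.998, -0.058, 0.0]
wrist_force: [1.4, -0.1, 6.1]
gripper_width: 23.0
grasp_force: 20.0
```

```bash
python3 go.py 565.5 -264 139 -96.5; python3 - <<'E'
from h import *
np.set_printoptions(precision=1,suppress=True)
S={n:cam(n) for n in("top","scene")}
st=np.array([565,-98,0]); r=R.from_euler("z",-6.5,degrees=True)
for a in(0,.1,.2,.3):
  print(a,proj(S["scene"],st+r.apply([75-160*np.cos(a),0,150-160*np.sin(a)])))
print([manip.place_of("bar",n)[:1] for n in S],[manip.place_of("saddle",n)[:1] for n in S])
for a in(.8,.9,1.):print("ball",a,proj(S["scene"],st+r.apply([-30+100*np.sin(a-.5),-165,70+100*np.cos(a-.5)])))
H,s,v=cv2.split(cv2.cvtColor(S["scene"]["pixels"],cv2.COLOR_RGB2HSV)); m=(((H<8)|(H>172))&(s>150)&(v>80)).astype(np.uint8)
k,l,t,c=cv2.connectedComponentsWithStats(m); print([(t[i],c[i]) for i in range(1,k) if t[i,4]>20 and t[i,0]<250])
E
```

```text
t 24.45 p [ 566.9 -264.4  137.7] head -96.61 tilt [ 0.  0. -1.] d [-0.0014 -0.0003 -0.0013] yaw -0.004 F [ 1.4 -0.1  6.1] w 23.0 g 20.0 q7 [-0.08  0.83  0.86  1.67 -0.73  0.99 -0.65]
0 [247.4 215.9]
0.1 [248.3 219.5]
0.2 [249.5 223.5]
0.3 [251.  227.8]
[[], []] [[], [{'position': [251.5, 237.5], 'p': 0.82}]]
ball 0.8 [200.  275.8]
ball 0.9 [202.3 279.7]
ball 1.0 [204.5 283.7]
[(array([199, 278,  12,  11,  97], dtype=int32), array([204.4, 282.8]))]
```

arm_command(
  commands=[
    {"grip": -0.8,"delta_pos": [0.001,0,0.0],"yaw": 0},
    {"grip": -0.8,"delta_pos": [0.002,0,0.0005],"yaw": 0},
    {"grip": -0.8,"delta_pos": [0.003,0,0.001],"yaw": 0},
    {"grip": -0.8,"delta_pos": [0.003,0,0.001],"yaw": 0},
    {"grip": -0.8,"delta_pos": [0.003,0,0.001],"yaw": 0},
  ],
)

```text
time_s: 25.25
ee_pos: [569.2, -264.7, 136.4]
tool_rot: [-0.0, 0.998, -0.058, -0.0]
wrist_force: [1.9, -0.1, 5.4]
gripper_width: 22.6
grasp_force: 20.0
```

```bash
python3 go.py 470 -253 139 -96.5
```

```text
t 25.25 p [ 569.2 -264.7  136.4] head -96.62 tilt [-0.001  0.001 -1.   ] d [-0.0999 -0.0002 -0.0025] yaw -0.004 F [ 1.9 -0.1  5.4] w 22.6 g 20.0 q7 [-0.08  0.83  0.86  1.66 -0.73  0.99 -0.65]
```

arm_command(
  commands=[
    {"grip": 0.3,"delta_pos": [0,0,0],"yaw": 0},
    {"grip": 0.3,"delta_pos": [0,0,0],"yaw": 0},
    {"grip": 0.3,"delta_pos": [0,0,0],"yaw": 0},
    {"grip": 0.3,"delta_pos": [0,0,0],"yaw": 0},
    {"grip": 0.3,"delta_pos": [0,0,0],"yaw": 0},
  ],
)

```text
time_s: 25.75
ee_pos: [569.6, -264.7, 135.7]
tool_rot: [-0.0, 0.998, -0.058, -0.0]
wrist_force: [0.2, 0.4, 0.4]
gripper_width: 58.7
grasp_force: 0.0
```

arm_command(
  commands=[
    {"grip": 0.3,"delta_pos": [0,0,0],"yaw": 0},
    {"grip": 0.3,"delta_pos": [0,0,0],"yaw": 0},
    {"grip": 0.3,"delta_pos": [0,0,0],"yaw": 0},
    {"grip": 0.3,"delta_pos": [0,0,0],"yaw": 0},
    {"grip": 0.3,"delta_pos": [0,0,0],"yaw": 0},
  ],
)

```text
time_s: 26.25
ee_pos: [569.8, -264.8, 136.0]
tool_rot: [-0.0, 0.998, -0.058, -0.0]
wrist_force: [0.5, 0.1, -0.1]
gripper_width: 60.9
grasp_force: 0.0
```

arm_command(
  commands=[
    {"grip": 0.3,"delta_pos": [0,0,0],"yaw": 0},
    {"grip": 0.3,"delta_pos": [0,0,0],"yaw": 0},
    {"grip": 0.3,"delta_pos": [0,0,0],"yaw": 0},
    {"grip": 0.3,"delta_pos": [0,0,0],"yaw": 0},
    {"grip": 0.3,"delta_pos": [0,0,0],"yaw": 0},
  ],
)

```text
time_s: 26.75
ee_pos: [569.8, -264.8, 135.9]
tool_rot: [-0.0, 0.998, -0.058, -0.0]
wrist_force: [-0.0, -0.8, 0.1]
gripper_width: 61.2
grasp_force: 0.0
```

```bash
cat > chk.py <<'E'
from h import *
import sys
np.set_printoptions(precision=1,suppress=True)
S={n:cam(n) for n in("top","scene")}
print({(t,n):[(x["position"],x["p"]) for x in manip.place_of(t,n)[:1]] for n in S for t in("bar","saddle","saddle_roof")})
st=np.array([565,-98,0]); r=R.from_euler("z",-6.5,degrees=True)
for n in S:
  H,s,v=cv2.split(cv2.cvtColor(S[n]["pixels"],cv2.COLOR_RGB2HSV)); m=(((H<8)|(H>172))&(s>150)&(v>80)).astype(np.uint8)
  k,l,t,c=cv2.connectedComponentsWithStats(m); B=[c[i] for i in range(1,k) if t[i,4]>20 and ((n=="scene" and t[i,0]<250) or (n=="top" and 430<t[i,0]<480 and t[i,1]>170))]
  A=np.linspace(-.1,1.1,121)
  for b in B:
    e=[np.linalg.norm(proj(S[n],st+r.apply([-30+100*np.sin(a-.5),-165,70+100*np.cos(a-.5)]))-b) for a in A]; print("lever",n,b,A[np.argmin(e)],min(e))
A=np.linspace(-.05,.35,41)
for t in ("saddle",):
  for x in manip.place_of(t,"scene")[:1]:
    def P(a): bar=np.array([75-160*np.cos(a),0,150-160*np.sin(a)]); return st+r.apply(bar-[0,0,68])
    e=[np.linalg.norm(proj(S["scene"],P(a))-x["position"]) for a in A]; print("sag by saddle",A[np.argmin(e)],min(e))
for x in manip.place_of("bar","scene")[:1]:
  e=[np.linalg.norm(proj(S["scene"],st+r.apply([75-160*np.cos(a),0,150-160*np.sin(a)]))-x["position"]) for a in A]; print("sag by bar",A[np.argmin(e)],min(e))
E
python3 chk.py;python3 go.py 470 -253 139 -96.5
```

```text
{('bar', 'top'): [([228.1, 222.7], 0.18)], ('saddle', 'top'): [], ('saddle_roof', 'top'): [], ('bar', 'scene'): [([248.1, 218.9], 0.68)], ('saddle', 'scene'): [([254.3, 237.5], 0.7)], ('saddle_roof', 'scene'): [([242.6, 218.5], 0.92)]}
lever scene [205.  283.9] 1.0100000000000002 0.27009695269202133
sag by saddle 0.22999999999999998 1.4851276607132264
sag by bar 0.07999999999999997 0.12627467096298103
t 27.25 p [ 569.8 -264.8  136. ] head -96.6 tilt [ 0.  0. -1.] d [-0.1005 -0.0003 -0.003 ] yaw -0.003 F [-0.   0.1  0.4] w 61.2 g 0.0 q7 [-0.08  0.83  0.86  1.66 -0.73  0.99 -0.65]
```

arm_command(
  commands=[
    {"grip": 0.3,"delta_pos": [-0.004,0,-0.003],"yaw": 0},
    {"grip": -0.3,"delta_pos": [-0.004,0,-0.003],"yaw": 0},
    {"grip": -0.8,"delta_pos": [-0.004,0,-0.003],"yaw": 0},
    {"grip": -0.8,"delta_pos": [-0.004,0,-0.003],"yaw": 0},
    {"grip": -0.8,"delta_pos": [-0.004,0,-0.003],"yaw": 0},
  ],
  force=25,
)

```text
time_s: 27.75
ee_pos: [565.9, -264.3, 138.9]
tool_rot: [-0.0, 0.998, -0.058, -0.0]
wrist_force: [-0.2, 0.4, -0.4]
gripper_width: 32.6
grasp_force: 0.0
```

arm_command(
  commands=[
    {"grip": -0.8,"delta_pos": [0,0,0],"yaw": 0},
    {"grip": -0.8,"delta_pos": [0,0,0],"yaw": 0},
    {"grip": -0.8,"delta_pos": [0,0,0],"yaw": 0},
    {"grip": -0.8,"delta_pos": [0,0,0],"yaw": 0},
    {"grip": -0.8,"delta_pos": [0,0,0],"yaw": 0},
  ],
)

```text
time_s: 28.25
ee_pos: [565.9, -264.3, 138.9]
tool_rot: [-0.0, 0.998, -0.058, -0.0]
wrist_force: [0.3, 1.0, 0.4]
gripper_width: 22.8
grasp_force: 25.0
```

arm_command(
  commands=[
    {"grip": -0.8,"delta_pos": [-0.0044,0,-0.002],"yaw": 0},
    {"grip": -0.8,"delta_pos": [-0.009,0,-0.004],"yaw": 0},
    {"grip": -0.8,"delta_pos": [-0.0137,0,-0.0055],"yaw": 0},
    {"grip": -0.8,"delta_pos": [-0.0184,0,-0.007],"yaw": 0},
    {"grip": -0.8,"delta_pos": [-0.0232,0,-0.008],"yaw": 0},
  ],
)

```text
time_s: 28.75
ee_pos: [543.3, -261.8, 147.7]
tool_rot: [0.0, 0.998, -0.058, 0.001]
wrist_force: [4.5, 0.0, 1.4]
gripper_width: 22.4
grasp_force: 25.0
```

```bash
python3 go.py 470 -253 139 -96.5
```

```text
t 28.75 p [ 543.3 -261.8  147.7] head -96.6 tilt [ 0.002 -0.    -1.   ] d [-0.0739 -0.0003  0.0085] yaw -0.003 F [4.5 0.  1.4] w 22.4 g 25.0 q7 [-0.09  0.79  0.87  1.73 -0.72  0.97 -0.63]
```

Forces as expected; continue the arc back.

arm_command(
  commands=[
    {"grip": -0.8,"delta_pos": [-0.0049,0,-0.0011],"yaw": 0},
    {"grip": -0.8,"delta_pos": [-0.0098,0,-0.002],"yaw": 0},
    {"grip": -0.8,"delta_pos": [-0.0148,0,-0.0026],"yaw": 0},
    {"grip": -0.8,"delta_pos": [-0.0197,0,-0.003],"yaw": 0},
    {"grip": -0.8,"delta_pos": [-0.0247,0,-0.0031],"yaw": 0},
  ],
)

```text
time_s: 29.25
ee_pos: [518.5, -259.0, 150.8]
tool_rot: [0.0, 0.998, -0.058, 0.001]
wrist_force: [4.2, 0.9, 6.8]
gripper_width: 22.6
grasp_force: 25.0
```

arm_command(
  commands=[
    {"grip": -0.8,"delta_pos": [-0.005,0,0.0],"yaw": 0},
    {"grip": -0.8,"delta_pos": [-0.01,0,0.0005],"yaw": 0},
    {"grip": -0.8,"delta_pos": [-0.0149,0,0.0011],"yaw": 0},
    {"grip": -0.8,"delta_pos": [-0.0199,0,0.002],"yaw": 0},
    {"grip": -0.8,"delta_pos": [-0.0247,0,0.0031],"yaw": 0},
  ],
)

```text
time_s: 29.75
ee_pos: [493.4, -256.2, 148.1]
tool_rot: [-0.0, 0.998, -0.058, 0.0]
wrist_force: [2.2, 2.7, 11.4]
gripper_width: 22.3
grasp_force: 25.0
```

```bash
python3 go.py 470 -253 139 -96.5
```

```text
t 29.75 p [ 493.4 -256.2  148.1] head -96.61 tilt [ 0.001  0.    -1.   ] d [-0.0236 -0.0005  0.0091] yaw -0.004 F [ 2.2  2.7 11.4] w 22.3 g 25.0 q7 [-0.1   0.73  0.88  1.86 -0.71  0.9  -0.56]
```

arm_command(
  commands=[
    {"grip": -0.8,"delta_pos": [-0.0048,0,0.0005],"yaw": 0},
    {"grip": -0.8,"delta_pos": [-0.0095,0,0.002],"yaw": 0},
    {"grip": -0.8,"delta_pos": [-0.0142,0,0.0038],"yaw": 0},
    {"grip": -0.8,"delta_pos": [-0.0188,0,0.0059],"yaw": 0},
    {"grip": -0.8,"delta_pos": [-0.0232,0,0.008],"yaw": 0},
  ],
)

```text
time_s: 30.25
ee_pos: [468.7, -253.4, 139.8]
tool_rot: [-0.001, 0.998, -0.058, -0.001]
wrist_force: [-0.9, 0.9, 14.9]
gripper_width: 21.2
grasp_force: 24.8
```

arm_command(
  commands=[
    {"grip": -0.8,"delta_pos": [-0.001,0,0.0005],"yaw": 0},
    {"grip": -0.8,"delta_pos": [-0.002,0,0.001],"yaw": 0},
    {"grip": -0.8,"delta_pos": [-0.003,0,0.0015],"yaw": 0},
    {"grip": -0.8,"delta_pos": [-0.004,0,0.002],"yaw": 0},
    {"grip": -0.8,"delta_pos": [-0.004,0,0.002],"yaw": 0},
  ],
)

```text
time_s: 30.75
ee_pos: [463.4, -252.7, 137.7]
tool_rot: [-0.001, 0.998, -0.058, -0.002]
wrist_force: [-2.7, 2.0, 15.1]
gripper_width: 19.0
grasp_force: 24.1
```

```bash
python3 go.py 470 -253 139 -96.5; python3 chk.py
```

```text
t 30.75 p [ 463.4 -252.7  137.7] head -96.68 tilt [-0.004  0.002 -1.   ] d [ 0.0066 -0.0005 -0.0014] yaw -0.006 F [-2.7  2.  15.1] w 19.0 g 24.1 q7 [-0.09  0.71  0.87  1.94 -0.73  0.85 -0.51]
{('bar', 'top'): [], ('saddle', 'top'): [], ('saddle_roof', 'top'): [], ('bar', 'scene'): [([246.2, 218.5], 0.88)], ('saddle', 'scene'): [([251.8, 229.0], 0.75)], ('saddle_roof', 'scene'): [([244.7, 215.7], 0.86)]}
lever scene [186.3 252.6] 0.07000000000000003 0.2741206271702528
sag by saddle -0.020000000000000007 1.439197405603535
sag by bar 0.059999999999999984 1.7641535618025177
```

arm_command(
  commands=[
    {"grip": 0.3,"delta_pos": [0,0,0],"yaw": 0},
    {"grip": 0.3,"delta_pos": [0,0,0],"yaw": 0},
    {"grip": 0.3,"delta_pos": [0,0,0],"yaw": 0},
    {"grip": 0.3,"delta_pos": [0.001,0,-0.03],"yaw": 0},
    {"grip": 0.3,"delta_pos": [0.005,0,-0.07],"yaw": 0},
  ],
)

```text
time_s: 31.75
ee_pos: [469.5, -252.4, 205.8]
tool_rot: [-0.001, 0.998, -0.058, -0.003]
wrist_force: [-0.1, 0.3, -0.5]
gripper_width: 55.5
grasp_force: 0.0
```

arm_command(
  commands=[
    {"grip": -1,"delta_pos": [0.03,0,0],"yaw": 0},
    {"grip": -1,"delta_pos": [0.043,0,0],"yaw": 0},
    {"grip": -1,"delta_pos": [0.043,0,0],"yaw": 0},
    {"grip": -1,"delta_pos": [0.043,0,0],"yaw": 0},
    {"grip": -1,"delta_pos": [0.043,0,0],"yaw": 0},
  ],
)

```text
time_s: 32.25
ee_pos: [512.9, -258.4, 206.5]
tool_rot: [-0.0, 0.998, -0.058, -0.001]
wrist_force: [-0.2, 1.1, -0.0]
gripper_width: 22.6
grasp_force: 0.0
```

```bash
python3 go.py 498 -256 148 -96.5; python3 chk.py; python3 - <<'E'
from h import *
S=cam("wrist");H,s,v=cv2.split(cv2.cvtColor(S["pixels"],cv2.COLOR_RGB2HSV)); m=(((H<8)|(H>172))&(s>150)&(v>80)).astype(np.uint8)
k,l,st,c=cv2.connectedComponentsWithStats(m)
for i in range(1,k):
  if st[i,4]>50: print(st[i],atz(S,c[i],158))
E
```

```text
t 32.25 p [ 512.9 -258.4  206.5] head -96.68 tilt [-0.002  0.001 -1.   ] d [-0.0149 -0.0006  0.0586] yaw -0.006 F [-0.2  1.1 -0. ] w 22.6 g 0.0 q7 [-0.13  0.69  0.94  1.75 -0.64  1.04 -0.65]
{('bar', 'top'): [], ('saddle', 'top'): [], ('saddle_roof', 'top'): [], ('bar', 'scene'): [([250.2, 217.4], 0.88)], ('saddle', 'scene'): [([251.2, 230.1], 0.56)], ('saddle_roof', 'scene'): [([244.6, 211.5], 0.81)]}
lever scene [187.2 252.1] 0.07000000000000003 1.2678771048924187
sag by saddle 0.009999999999999988 0.6186804742292021
sag by bar 0.059999999999999984 2.3843413393571184
[317 254   3  21  51] [ 467.70326437 -252.59161234  158.        ]
```

arm_command(
  commands=[
    {"grip": -1,"delta_pos": [-0.008,0,0.02],"yaw": 0},
    {"grip": -1,"delta_pos": [-0.01,0,0.045],"yaw": 0},
    {"grip": -1,"delta_pos": [-0.01,0,0.056],"yaw": 0},
    {"grip": -1,"delta_pos": [-0.01,0,0.056],"yaw": 0},
    {"grip": -1,"delta_pos": [-0.01,0,0.056],"yaw": 0},
  ],
)

```text
time_s: 33.3
ee_pos: [504.9, -257.8, 151.5]
tool_rot: [0.0, 0.998, -0.058, 0.0]
wrist_force: [-0.3, -0.1, 0.7]
gripper_width: 0.5
grasp_force: 0.0
```

arm_command(
  commands=[
    {"grip": -1,"delta_pos": [-0.003,0,0],"yaw": 0},
    {"grip": -1,"delta_pos": [-0.006,0,0],"yaw": 0},
    {"grip": -1,"delta_pos": [-0.009,0,0],"yaw": 0},
    {"grip": -1,"delta_pos": [-0.012,0,0],"yaw": 0},
    {"grip": -1,"delta_pos": [-0.013,0,0],"yaw": 0},
  ],
)

```text
time_s: 33.8
ee_pos: [493.2, -256.0, 151.3]
tool_rot: [0.001, 0.998, -0.057, 0.002]
wrist_force: [5.2, -2.0, -4.9]
gripper_width: 0.2
grasp_force: 2.7
```

```bash
python3 go.py 487 -256 148 -96.5
```

```text
t 33.8 p [ 493.2 -256.   151.3] head -96.58 tilt [ 0.003 -0.001 -1.   ] d [-0.0062  0.0007  0.0033] yaw -0.003 F [ 5.2 -2.  -4.9] w 0.2 g 2.7 q7 [-0.1   0.73  0.88  1.86 -0.71  0.9  -0.56]
```

arm_command(
  commands=[
    {"grip": -1,"delta_pos": [-0.001,0,0],"yaw": 0},
    {"grip": -1,"delta_pos": [-0.002,0,0],"yaw": 0},
    {"grip": -1,"delta_pos": [-0.003,0,0.001],"yaw": 0},
    {"grip": -1,"delta_pos": [-0.003,0,0.001],"yaw": 0},
    {"grip": -1,"delta_pos": [-0.003,0,0.001],"yaw": 0},
  ],
)

```text
time_s: 34.3
ee_pos: [489.3, -255.5, 150.2]
tool_rot: [0.0, 0.998, -0.057, 0.001]
wrist_force: [4.4, -0.3, -2.4]
gripper_width: 0.6
grasp_force: 2.4
```

```bash
python3 go.py 487 -256 148 -96.5
```

```text
t 34.3 p [ 489.3 -255.5  150.2] head -96.59 tilt [ 0.001 -0.    -1.   ] d [-0.0023  0.0007  0.0022] yaw -0.003 F [ 4.4 -0.3 -2.4] w 0.6 g 2.4 q7 [-0.1   0.72  0.88  1.87 -0.71  0.9  -0.56]
```

arm_command(
  commands=[
    {"grip": -1,"delta_pos": [-0.001,0,0],"yaw": 0},
    {"grip": -1,"delta_pos": [-0.002,0,0.001],"yaw": 0},
    {"grip": -1,"delta_pos": [-0.003,0,0.001],"yaw": 0},
    {"grip": -1,"delta_pos": [-0.003,0,0.001],"yaw": 0},
    {"grip": -1,"delta_pos": [-0.003,0,0.001],"yaw": 0},
  ],
)

```text
time_s: 34.8
ee_pos: [489.0, -255.6, 150.0]
tool_rot: [0.001, 0.998, -0.057, 0.003]
wrist_force: [9.8, 0.1, 0.2]
gripper_width: 0.4
grasp_force: 4.7
```

```bash
python3 go.py 487 -256 148 -96.5
```

```text
t 34.8 p [ 489.  -255.6  150. ] head -96.55 tilt [ 0.006 -0.002 -1.   ] d [-0.0019  0.0007  0.002 ] yaw -0.002 F [9.8 0.1 0.2] w 0.4 g 4.7 q7 [-0.1   0.72  0.88  1.87 -0.72  0.89 -0.55]
```

arm_command(
  commands=[
    {"grip": -1,"delta_pos": [0.006,0,0],"yaw": 0},
    {"grip": -1,"delta_pos": [0.02,0,0],"yaw": 0},
    {"grip": -1,"delta_pos": [0.025,0,-0.02],"yaw": 0},
    {"grip": -1,"delta_pos": [0.025,0,-0.06],"yaw": 0},
    {"grip": -1,"delta_pos": [0.025,0,-0.1],"yaw": 0},
  ],
)

```text
time_s: 35.3
ee_pos: [507.9, -257.6, 249.0]
tool_rot: [-0.0, 0.998, -0.058, -0.003]
wrist_force: [1.1, -0.6, -1.0]
gripper_width: 1.0
grasp_force: 0.0
```

arm_command(
  commands=[
    {"grip": -1,"delta_pos": [0,0.03,-0.03],"yaw": 0},
    {"grip": -1,"delta_pos": [0,0.07,-0.05],"yaw": 0},
    {"grip": -1,"delta_pos": [0,0.115,-0.05],"yaw": 0},
    {"grip": -1,"delta_pos": [0,0.16,-0.05],"yaw": 0},
    {"grip": -1,"delta_pos": [0,0.2,-0.05],"yaw": 0},
  ],
)

```text
time_s: 35.8
ee_pos: [484.9, -458.3, 298.5]
tool_rot: [-0.001, 0.998, -0.059, -0.002]
wrist_force: [0.3, -0.8, -0.3]
gripper_width: 0.3
grasp_force: 0.0
```

```bash
python3 go.py 487 -256 148 -96.5; python3 chk.py; python3 - <<'E'
from h import *
np.set_printoptions(precision=1,suppress=True)
S={n:cam(n) for n in("top","scene")}
for t in("saddle","bar","lever_ball","saddle_roof"):
  r={n:manip.place_of(t,n)[:1] for n in S}; print(t,[(x[0]["position"],x[0]["p"]) if x else None for x in r.values()],*tri([(S[n],r[n][0]["position"]) for n in S]) if all(r.values()) else "")
# compare blue beam with the first picture
a=cv2.cvtColor(cv2.imread("pics/scene0.png"),cv2.COLOR_BGR2RGB); b=S["scene"]["pixels"]
for im in(a,b):
  H,s,v=cv2.split(cv2.cvtColor(im,cv2.COLOR_RGB2HSV)); m=(H>100)&(H<125)&(s>140); m[:,:215]=0;m[:,300:]=0;m[:190]=0;m[270:]=0
  ys,xs=np.where(m); i=ys.argmin(); j=xs.argmin(); print("blue",len(xs),(xs[i],ys[i]),(xs[j],ys[j]),xs.mean(),ys.mean())
E
```

```text
t 35.8 p [ 484.9 -458.3  298.5] head -96.71 tilt [-0.003  0.002 -1.   ] d [-0.021  -0.201   0.1508] yaw -0.007 F [ 0.3 -0.8 -0.3] w 0.3 g 0.0 q7 [ 0.26  0.73  0.93  1.35 -0.58  1.35 -0.5 ]
{('bar', 'top'): [([390.2, 221.7], 0.68)], ('saddle', 'top'): [], ('saddle_roof', 'top'): [([391.8, 222.8], 0.62)], ('bar', 'scene'): [([247.3, 215.7], 0.91)], ('saddle', 'scene'): [([250.3, 230.2], 0.71)], ('saddle_roof', 'scene'): [([243.1, 211.8], 0.93)]}
lever top [458.5 228.5] -0.009999999999999981 0.45599252789274936
lever scene [185.2 251. ] -0.009999999999999981 0.2101624247778319
sag by saddle 0.009999999999999988 0.2878898409650018
sag by bar -0.010000000000000009 0.1376874419501561
saddle [([383.6, 228.6], 0.82), None]
bar [([389.3, 225.1], 0.75), ([245.8, 217.7], 0.78)] [479.2 -90.4 142.4] [np.float64(2.3027508841741993), np.float64(2.30275088417429)]
lever_ball [([459.9, 229.7], 0.56), ([188.4, 253.4], 0.48)] [ 469.2 -254.5  149.4] [np.float64(6.4450699448289015), np.float64(6.445069944828932)]
saddle_roof [([391.3, 223.4], 0.95), ([247.1, 214.4], 0.62)] [482.3 -89.7 160.5] [np.float64(0.5249543425577723), np.float64(0.5249543425577529)]
blue 1165 (np.int64(253), np.int64(195)) (np.int64(228), np.int64(208)) 262.84978540772534 235.81115879828326
blue 1157 (np.int64(253), np.int64(195)) (np.int64(228), np.int64(208)) 263.0043215211754 235.89023336214348
```

Lever at 0, and the beam is level: its blue outline matches the first picture. The saddle roof is on the bar. Handing in.

```bash
python3 -c "
from workcell import manip
print(manip.sign_off())"
```

```text
the job is handed in; nothing more can be done
None
```

The loaded hinge test is finished and handed in at about 37 s: the saddle was stood on the mat, regripped and draped over the bar; the beam sagged untouched for over a second, then was lifted level and arrested again with the saddle on it. On the return swing the grip slipped off the ball just short of the stop, so I pushed the lever home with the closed fingers.

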